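Mount the display bracket and hang the glaze test tiles

TASK

Take the steel display bracket out of the bench vise, hook its two claws into the top two slots of the slotted upright and press it down until it is fully home and the spring catch locks it. Then hang every glaze test tile from the rack on the bracket by its hole, so that the tiles hang freely, upright and at rest. Leave the tumbler, the stirring paddle, the cone pack and the sieve bowl where they stand.

Things in the scene. Friction and masses are not known exactly. Their poses are not given: they have to be found in the camera images.
- upright: Fixed grey slotted upright, a U-channel 46 mm wide, 284 mm high, on a foot plate 170 x 140 x 10 mm (60 mm in front of the face to 110 mm behind). Origin on the bench below the middle of the front face; x points from the front face to the rear, z up. Front wall 4 mm thick with four slots one above another, each 11 mm wide, 34 mm high; lower edges 233, 183, 133, 83 mm above the bench.
- seat (a point): Point on the upright's front face, 245 mm above the bench, axes as the upright's. When the bracket is fully home in the top two slots its origin lies here (within about 3 mm) and its axes agree with the upright's (the free end may sag by about 0.04 rad).
- catch (a joint): Spring catch, a brass roller inside the upright behind the second slot from the top. 0: sprung forward (empty, or locked over the lower claw); up to 0.006 m while the claw pushes it back. The lower claw meets it 10 mm above home and must be pressed past it (some 10 to 20 N; the bracket's weight alone does not do it); it springs back to 0 when the bracket is home.
- bracket: Loose steel display bracket, 0.3 kg, 10 mm thick (y). Origin: middle of its rear edge, level with its top; x points to the rear (claws), z up. Bar 14 mm high, top at z = 0, from x = 0 to -250 mm. The rear 30 mm is a blade down to z = -76 mm. Centre of mass about 87 mm from the rear edge. At the start it stands on edge, level, between the vise's cork pads and lifts straight out.
- bracket_claw (a point): Root of the upper claw: on the bracket's rear edge, 12 mm below its top, at the tongue's underside. Two claws, 6 mm thick, 50 mm apart in height, reach 13 mm behind the rear edge: tongues 10 mm high, each with a lip turned down behind a 5 mm gap (upper lip 18, lower 12 mm). They enter the slots with the bracket 19 to 23 mm above home; then, rear edge against the upright, straight down.
- bracket_grip (a point): Point on the bracket's top, 35 mm ahead of the rear edge. The rear 50 mm of the bracket are clear of the vise's jaws and can be gripped from above across the 10 mm thickness.
- bracket_tip (a point): Top of the bracket's free end, 250 mm from the rear edge: a tip 5 mm long turned up 6 mm above the bar's top.
- vise: Fixed dark green cast-iron bench vise. Origin: middle of its base on the bench, below the jaws' middle; x along the jaws and so along the bar in them, y along the screw to the handle. Jaws 56 mm long, tops 115 mm above the bench; cork pads 13 mm apart; the bar rests 90 mm above the bench, 11 mm below the jaw tops. Body from y = -73 to +93 mm; handle at y = +120 mm, 120 mm high.
- rack: Loose pale wooden tile rack, 190 (x) x 80 (y) x 34 mm, 0.7 kg, with five slots across its top at x = -76, -38, 0, 38 and 76 mm, each 11.5 mm wide and 22 mm deep (floor 12 mm above the bench), in some of which tiles stand; lift the tiles straight out. Origin under its centre. It may be knocked aside with its tiles, which may then lean a little in their slots.
- tile1: Loose glaze test tile, a flat plate, celadon green with a bare clay lower end, 0.1 kg; may be absent. At the start it stands on end in a slot of the rack. Origin: middle of its lower edge; z up along the tile; 9 mm thick (x), 60 mm wide (y), 95 mm high; grip it from above across the width.
- tile2: Loose glaze test tile, a flat plate, cobalt blue with a bare clay lower end, 0.1 kg; may be absent. At the start it stands on end in a slot of the rack. Origin: middle of its lower edge; z up along the tile; 9 mm thick (x), 60 mm wide (y), 95 mm high; grip it from above across the width.
- tile3: Loose glaze test tile, a flat plate, amber brown with a bare clay lower end, 0.1 kg; may be absent. At the start it stands on end in a slot of the rack. Origin: middle of its lower edge; z up along the tile; 9 mm thick (x), 60 mm wide (y), 95 mm high; grip it from above across the width.
- tile4: Loose glaze test tile, a flat plate, cream white with a bare clay lower end, 0.1 kg; may be absent. At the start it stands on end in a slot of the rack. Origin: middle of its lower edge; z up along the tile; 9 mm thick (x), 60 mm wide (y), 95 mm high; grip it from above across the width.
- tile5: Loose glaze test tile, a flat plate, dark oxblood red with a bare clay lower end, 0.1 kg; may be absent. At the start it stands on end in a slot of the rack. Origin: middle of its lower edge; z up along the tile; 9 mm thick (x), 60 mm wide (y), 95 mm high; grip it from above across the width.
- tile1_hole (a point): Centre of the round hole of tile1, diameter 30 mm, through the wall along the tile's x, 71 mm above its lower edge. Hanging on the bracket this point lies about 15 mm below the bracket's top.
- tile2_hole (a point): Centre of the round hole of tile2, diameter 30 mm, through the wall along the tile's x, 71 mm above its lower edge. Hanging on the bracket this point lies about 15 mm below the bracket's top.
- tile3_hole (a point): Centre of the round hole of tile3, diameter 30 mm, through the wall along the tile's x, 71 mm above its lower edge. Hanging on the bracket this point lies about 15 mm below the bracket's top.
- tile4_hole (a point): Centre of the round hole of tile4, diameter 30 mm, through the wall along the tile's x, 71 mm above its lower edge. Hanging on the bracket this point lies about 15 mm below the bracket's top.
- tile5_hole (a point): Centre of the round hole of tile5, diameter 30 mm, through the wall along the tile's x, 71 mm above its lower edge. Hanging on the bracket this point lies about 15 mm below the bracket's top.
- tumbler: Bystander: grey bisque tumbler, 76 mm wide, 100 mm high, origin under its centre.
- paddle: Bystander: hardwood stirring paddle lying flat, about 285 mm long (x from -155 to +130 mm), 52 mm wide, 12 mm high; origin under it near the blade's neck.
- cones: Bystander: cone pack, three ochre kiln cones on a clay strip 95 x 32 mm, 73 mm high, origin under its centre.
- sieve: Bystander: aluminium sieve bowl with a dark mesh bottom, 130 mm wide, 60 mm high, a stub handle 70 mm long, origin under its centre.
Not all that is in view belongs to the job. Of the things that look like the tile3, the middle-sized one is meant. Leave any orange look-alike of the vise alone.

How it is judged (in metres and radians):
On the way, in this order (a step that is already met when the one before it is completed fails the run):
1. the bracket is lifted out of the vise (horizontal distance between bracket and vise above 0.13 m and height (world z) of bracket above 0.13 m), for 0.2 s.
2. the bracket is hooked in the top two slots, fully home, and locked by the catch (x of bracket in the frame of seat between -0.005 and 0.005 m and y of bracket in the frame of seat between -0.004 and 0.004 m and z of bracket in the frame of seat between -0.004 and 0.004 m and angle between bracket's own z axis and vertical below 0.08 rad and angle between the x axis of bracket and the x axis of upright, either way round below 0.1 rad and value of joint catch below 0.0012 m), for 0.3 s.
At the end, for the whole second after the job is handed in: Bracket within 4 mm of the seat (5 mm fore and aft), tilt < 0.08 rad, heading within 0.1 rad, catch sprung back (< 1.2 mm). Each tile present hangs on the bracket through its hole (30 to 245 mm out, within 9 mm sideways, 6 to 22 mm below the bracket's top), tilted < 0.35 rad, all at rest (all of step 2 and linear speed of each of bracket, tile1, tile2, tile3, tile4, tile5 below 0.05 m/s and x of tile1_hole in the frame of bracket between -0.245 and -0.03 m and y of tile1_hole in the frame of bracket between -0.009 and 0.009 m and z of tile1_hole in the frame of bracket between -0.022 and -0.006 m and angle between each of tile1, tile2, tile3, tile4, tile5's own z axis and vertical below 0.35 rad and x of tile2_hole in the frame of bracket between -0.245 and -0.03 m and y of tile2_hole in the frame of bracket between -0.009 and 0.009 m and z of tile2_hole in the frame of bracket between -0.022 and -0.006 m and x of tile3_hole in the frame of bracket between -0.245 and -0.03 m and y of tile3_hole in the frame of bracket between -0.009 and 0.009 m and z of tile3_hole in the frame of bracket between -0.022 and -0.006 m and x of tile4_hole in the frame of bracket between -0.245 and -0.03 m and y of tile4_hole in the frame of bracket between -0.009 and 0.009 m and z of tile4_hole in the frame of bracket between -0.022 and -0.006 m and x of tile5_hole in the frame of bracket between -0.245 and -0.03 m and y of tile5_hole in the frame of bracket between -0.009 and 0.009 m and z of tile5_hole in the frame of bracket between -0.022 and -0.006 m); the robot touches nothing.
It fails at once if the tumbler is pushed more than 30 mm or tipped (distance of tumbler from where it was at the start of the episode above 0.03 m or angle between tumbler's own z axis and vertical above 0.5 rad).
It fails at once if the paddle is pushed more than 30 mm or tipped (distance of paddle from where it was at the start of the episode above 0.03 m or angle between paddle's own z axis and vertical above 0.5 rad).
It fails at once if the cones is pushed more than 30 mm or tipped (distance of cones from where it was at the start of the episode above 0.03 m or angle between cones's own z axis and vertical above 0.5 rad).
It fails at once if the sieve is pushed more than 30 mm or tipped (distance of sieve from where it was at the start of the episode above 0.03 m or angle between sieve's own z axis and vertical above 0.5 rad).
Of tile1, tile2, tile3, tile4, tile5 only 3 to 5 are there at a start; the rules pass over those that are not, and their reading is None.
At some moment in a run one of rack may be knocked a few centimetres aside while the robot is not near it.
It also fails if it takes over 210 s, if anything falls off the work surface, if the arm or the gripper's body presses on something with over 40 N, if the wrist force passes 120 N, or if a joint passes its speed limit or range.

ROBOT

A 6-joint arm with a two-finger parallel gripper is mounted at the origin on the work surface. World frame = base frame: x ahead of the robot, y to its left, z up, the work surface at z = 0. Lengths are in mm, angles in rad, forces in N, time in s.
With the tool pointing down it reaches from about 350 to 975 mm from the base axis. Payload 7.1 kg.
Tool frame: the origin (TCP) lies at the very end of the fingers, on their centre line; the grasp point (between the pads) lies 19 mm behind it (ctrl.pinch_z is the distance from the TCP to the grasp point, in mm); z points along the fingers, y is the direction in which the jaws open and shut (so a half turn about z gives the same grasp; the last joint's range is limited). The gripper opens to 88 mm and grips with 3 to 60 N. Pads are 20 mm wide; open, the fingers measure 115 mm over their backs; the gripper's body (75 mm by 178 mm) begins 61 mm behind the grasp point.
Start: joints at [-1.263, 0.423, 1.63, -0, 1.089, -0.019], TCP at [200.651, -591.898, 200.775] pointing down, gripper open.
Joint ranges: [-3, 3], [-0.9, 2.11], [0.09, 2.58], [-1.31, 4.45], [0.11, 2.69], [-2.54, 2.54]. Speed limits (rad/s): [2.39, 2.39, 3.01, 3.14, 3.14, 3.14].

INTERFACE

Orientations are given as a rotation vector (axis times angle).
In Python, from workcell import ctrl gives the robot as it stands.
- The arm moves only by the shell command python3 -m inch 'ROWS' [OPENING]. ROWS is JSON, a list of rows, each an object with "xyz": the shift along the tool's x, y, z in cm, a list of three; "spin": the turn about the tool's z in degrees. A call has 1 to 20 rows; each row is the pose to reach, as a shift and turn from the pose measured when the call began, along the tool's axes at that moment; what a row does not reach only later rows make up. A row lasts 1/10 s, in which the tool goes at most 50 mm and 8.59 degrees, less where a joint would pass 70% of its speed; a pose out of reach is approached as far as the arm can. A call with a gripper value outside its range is refused whole. OPENING is the closure, from 0 (fully open) to 1 (shut), set as the call begins (- or left out, the last holds). The fingers move at their own pace and stop on an object; the grip force is fixed at half the most. Time passes only in rows, so rows that repeat a pose let the fingers close. It gives the time, the measured TCP pose, the force and the opening at its end, in the units of the state.
- ctrl.get_obs(): the state, without advancing time (a new reading comes with each control period).
- ctrl.get_image(name): name is "side" or "top"; returns the picture (384x512x3 uint8, red, green, blue); there is no depth.
- ctrl.camera_info(name): a dict with "camera_matrix" (3x3 intrinsics, pixels), "k1" (the pictures are not rectified: a ray, as slopes to the right and down, at radius r is drawn at 1 + k1 r^2 times it, then the intrinsics apply), "R" (3x3) and "t" (3): a world point X has camera coordinates R X + t. Camera axes: x right, y down, z forward; pixel columns grow to the right and rows downward; lengths in mm; the calibration is good to about 2 mm. A picture is of the moment at which its call begins. camera_info takes no time and is no camera call.
- ctrl.close_job(): hands the job in, once; it reports no verdict.
The state is a dict: "t": time; "qpos": joint angles; "qvel": joint speeds; "joint_torque": joint torques, N m; "ee_pos": TCP position; "orientation": TCP orientation; "ft_force": force on the tool from outside, world axes, zero at the start; "moment": the same for the moment, N m; "width": finger opening in mm.
Only numpy, scipy, OpenCV 4.12 (cv2) and the standard library are available. Lean on these libraries where they do the work, as an engineer would, in place of code of your own. Each camera call takes 0.05 s, during which the arm holds its last target. There are 200 camera calls.

## Working session

There is one attempt and no reset: what is moved stays moved. The work goes in short steps, Python scripts to look and compute and a shell command to move; the robot and the scene stay as the last step left them, time stands still between calls to the robot, and variables do not carry over. Pictures are saved under pics/ and viewed, about 12 in all and at most 16, crops included, and the job is handed in when it is done.

```bash
ls; mkdir -p pics; cat > h.py <<'E'
import numpy as np, cv2
from workcell import ctrl
from scipy.spatial.transform import Rotation as Ro
def grab(n,f):
    im=ctrl.get_image(n); cv2.imwrite('pics/'+f,cv2.cvtColor(im,cv2.COLOR_RGB2BGR)); return im
E
python3 - <<'E'
from h import *
o=ctrl.get_obs(); print({k:np.round(v,3) for k,v in o.items()})
for n in('side','top'):
    c=ctrl.camera_info(n); print(n,{k:np.round(v,4).tolist() for k,v in c.items()})
    print('centre',-np.array(c['R']).T@np.array(c['t']))
    im=grab(n,n+'0.png')
E
```

```text
pics
{'t': np.float64(0.0), 'qpos': array([-1.263,  0.424,  1.631, -0.   ,  1.089, -0.019]), 'qvel': array([-0.002, -0.001,  0.   , -0.   , -0.   ,  0.001]), 'joint_torque': array([-2.0000e-03, -5.4463e+01, -2.7367e+01,  6.4000e-02,  2.3000e-02,
       -0.0000e+00]), 'ee_pos': array([ 200.485, -591.365,  200.025]), 'orientation': array([-3.098, -0.511,  0.   ]), 'ft_force': array([-0.554, -0.257,  0.007]), 'moment': array([-0.001,  0.011, -0.002]), 'width': np.float64(87.776)}
side {'camera_matrix': [[451.6941, 0.0, 250.8889], [0.0, 451.6941, 178.4221], [0.0, 0.0, 1.0]], 'k1': -0.0663, 'R': [[0.9486, -0.3158, -0.0199], [-0.1788, -0.483, -0.8572], [0.2611, 0.8167, -0.5146]], 't': [-491.9899, 257.0243, 1334.3603]}
centre [  164.29595275 -1121.0224913    897.18920645]
top {'camera_matrix': [[394.3187, 0.0, 255.6784], [0.0, 394.3187, 193.2744], [0.0, 0.0, 1.0]], 'k1': -0.062, 'R': [[0.0046, -1.0, -0.0002], [-0.9913, -0.0045, -0.1316], [0.1316, 0.0008, -0.9913]], 't': [50.5219, 549.2812, 1242.1078]}
centre [ 380.85768243   52.05324943 1303.58424211]
```

View pics/side0.png

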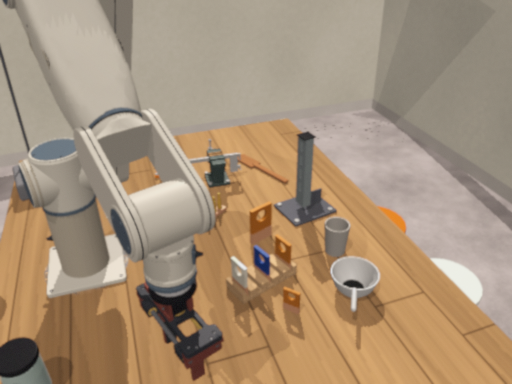

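View pics/top0.png

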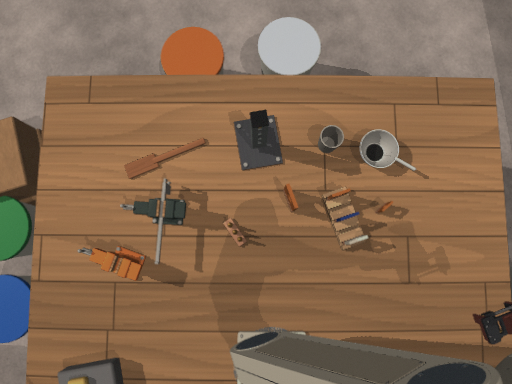

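The views show the upright at side (305,170) / top (259,140), and the green vise with the bracket at side (215,165) / top (163,215). The rack at top (345,220) holds amber, blue and white tiles. An orange vise look-alike stands at top (120,262).

Candidates for tile3 (amber):
- Large tile standing on the bench, side (260,218) / top (290,197).
- Rack tile, side (283,248) / top (340,193).
- Small tile, side (291,297) / top (385,207).

The middle-sized one is the rack tile. I'll check it in close crops.

```bash
python3 - <<'E'
import cv2,numpy as np
s=cv2.imread('pics/side0.png');t=cv2.imread('pics/top0.png')
R=lambda a,f:cv2.resize(a,None,fx=f,fy=f,interpolation=cv2.INTER_CUBIC)
a=R(s[190:320,180:380],4); cv2.imwrite('pics/c1.png',a)   # rack side
b=R(t[95:275,110:290],3.3) ; cv2.imwrite('pics/c2.png',b)
E
```

```text
(no output)
```

View pics/c1.png

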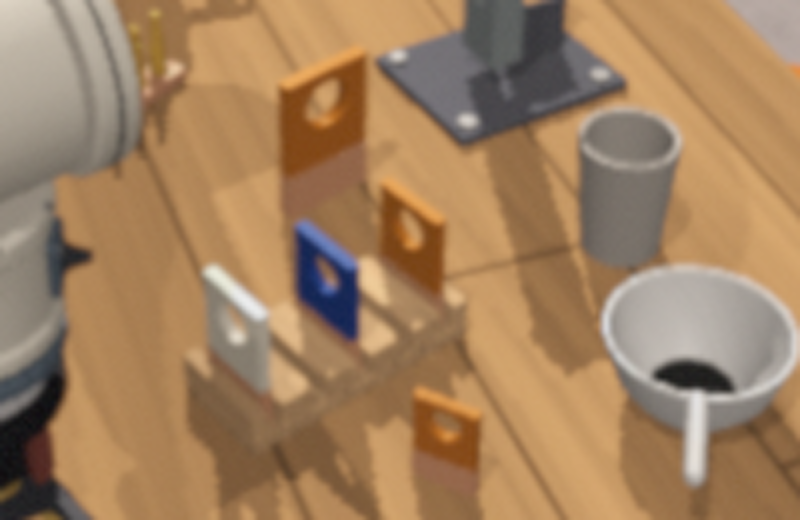

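View pics/c2.png

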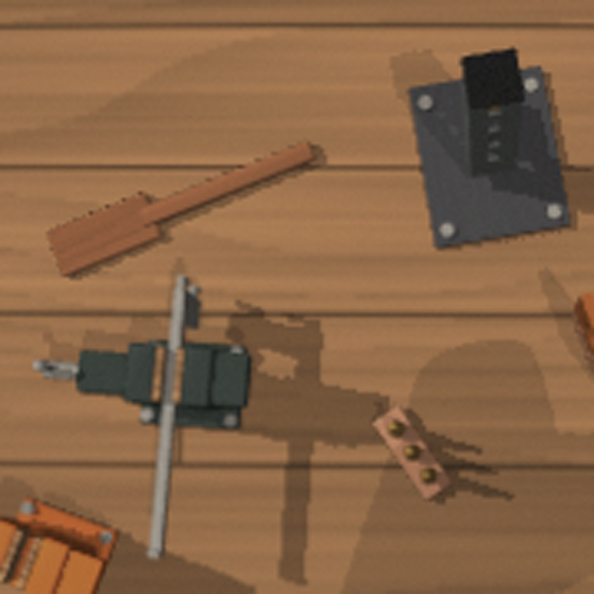

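Crops confirm that the amber tile in the rack is the middle-sized one. From the robot, the rack holds white in one end slot, blue in the middle and amber in the far end slot, with empty slots between. The bracket's blade end points away from the robot (crop (188,300)), towards the upright, whose slots face the robot.

Next I'll measure.

```bash
cat >> h.py <<'E'
C={n:{k:np.array(v,float) for k,v in ctrl.camera_info(n).items()} for n in('side','top')}
def proj(n,X):
    c=C[n]; p=np.atleast_2d(X)@c['R'].T+c['t']; s=p[:,:2]/p[:,2:]
    s=s*(1+c['k1']*(s**2).sum(1,keepdims=True)); K=c['camera_matrix']
    return s@K[:2,:2].T+K[:2,2]
def ray(n,uv):
    c=C[n]; K=c['camera_matrix']; d=(np.atleast_2d(uv)-K[:2,2])/K[0,0]; s=d.copy()
    for _ in range(8): s=d/(1+c['k1']*(s**2).sum(1,keepdims=True))
    D=np.c_[s,np.ones(len(s))]@c['R']; return -c['R'].T@c['t'],D
def plane(n,uv,z):
    o,D=ray(n,uv); return o+D*((z-o[2])/D[:,2:])
def tri(a,b):  # uv in side, uv in top -> point, gap
    (o1,d1),(o2,d2)=ray('side',a),ray('top',b); d1,d2=d1[0],d2[0]
    s=np.linalg.lstsq(np.c_[d1,-d2],o2-o1,rcond=None)[0]; p,q=o1+s[0]*d1,o2+s[1]*d2
    return (p+q)/2,np.linalg.norm(p-q)
def blob(im,lo,hi,box,up=4):  # HSV mask, biggest contour in box(x0,y0,x1,y1) -> contour in px
    x0,y0,x1,y1=box; c=cv2.resize(im[y0:y1,x0:x1],None,fx=up,fy=up,interpolation=cv2.INTER_CUBIC)
    m=cv2.inRange(cv2.cvtColor(c,cv2.COLOR_RGB2HSV),np.array(lo),np.array(hi))
    k=max(cv2.findContours(m,cv2.RETR_EXTERNAL,cv2.CHAIN_APPROX_NONE)[0],key=cv2.contourArea)
    return ((k[:,0,:]+.5)/up-.5+[x0,y0]).astype(np.float32)
def load(f): return cv2.cvtColor(cv2.imread('pics/'+f),cv2.COLOR_BGR2RGB)
E
python3 - <<'E'
from h import *
t=load('top0.png'); s=load('side0.png'); hs=cv2.cvtColor(t,cv2.COLOR_RGB2HSV); hS=cv2.cvtColor(s,cv2.COLOR_RGB2HSV)
for n,(u,v) in dict(cap=(259,118),plate=(245,150),plate2=(270,160),face=(259,140),wood=(300,150),bar=(159,240),bar2=(163,185),blue=(347,217),white=(355,240),amber=(337,193),rack=(345,228)).items(): print(n,hs[v,u],end=' ')
print()
for n,(u,v) in dict(cap=(305,135),face=(302,180),sidef=(309,180),plate=(285,210),bar=(205,160),blade=(235,160),blue=(258,257),white=(236,266),amber=(280,245)).items(): print(n,hS[v,u],end=' ')
print()
k=blob(t,(0,0,0),(179,255,32),(235,100,285,135)); r=cv2.minAreaRect(k); print('cap',r); b=cv2.boxPoints(r); print(plane('top',b,284).round(1).tolist(), plane('top',[r[0]],284))
k=blob(t,(90,0,0),(150,255,120),(225,105,295,180)); hull=cv2.convexHull(k); r=cv2.minAreaRect(k); print('plate',r); print(plane('top',cv2.boxPoints(r),10).round(1).tolist(), plane('top',[r[0]],10))
print('bar rows')
for v in range(176,268,3):
    row=t[v,145:180].astype(float).mean(1); print(v,row.astype(int).tolist())
E
```

```text
cap [ 0  9 29] plate [150   4  72] plate2 [165   7  73] face [60  6 45] wood [ 14 130 106] bar [ 18  30 154] bar2 [ 18  36 157] blue [112 163 103] white [ 19  46 179] amber [ 11 177 164] rack [ 15 110 104] 
cap [ 0 10 53] face [75  6 83] sidef [60  5 98] plate [135   9 119] bar [ 14  39 138] blade [ 16  25 132] blue [113 167 101] white [ 16  56 150] amber [ 14 163 167] 
cap ((259.23651123046875, 118.79391479492188), (15.823403358459473, 16.27549934387207), 80.53767395019531)
[[735.6, 69.4, 284.0], [743.4, 26.2, 284.0], [699.8, 19.2, 284.0], [692.2, 62.1, 284.0]] [[717.68509185  44.23766227 284.        ]]
plate ((266.6690979003906, 155.13938903808594), (19.253551483154297, 18.352230072021484), 87.51044464111328)
[[713.3, 49.1, 10.0], [716.4, -12.7, 10.0], [650.4, -15.3, 10.0], [647.4, 46.0, 10.0]] [[681.74488241  16.79204853  10.        ]]
bar rows
176 [120, 121, 120, 122, 120, 120, 121, 120, 121, 120, 120, 120, 117, 119, 119, 119, 117, 110, 104, 103, 104, 111, 117, 119, 117, 117, 116, 117, 115, 117, 116, 116, 118, 117, 116]
179 [119, 120, 117, 119, 120, 124, 124, 125, 123, 124, 123, 
[... 4231 characters left out ...]
9, 108, 108, 107, 108, 110, 110, 109, 109]
257 [63, 77, 79, 80, 87, 112, 113, 112, 111, 114, 126, 148, 149, 134, 82, 98, 114, 112, 113, 114, 114, 114, 114, 112, 113, 111, 112, 113, 115, 113, 114, 115, 114, 114, 113]
260 [83, 82, 82, 83, 82, 83, 82, 82, 85, 102, 128, 150, 149, 131, 75, 113, 118, 116, 117, 116, 117, 116, 117, 117, 117, 117, 117, 116, 118, 118, 116, 116, 118, 115, 117]
263 [79, 80, 79, 78, 77, 79, 77, 80, 79, 95, 127, 130, 128, 81, 70, 79, 79, 83, 93, 95, 100, 111, 112, 110, 111, 111, 111, 112, 111, 112, 112, 112, 113, 112, 112]
266 [80, 81, 78, 80, 81, 80, 81, 81, 80, 81, 79, 80, 80, 81, 80, 80, 81, 80, 82, 81, 80, 82, 81, 80, 83, 87, 97, 94, 103, 112, 112, 113, 113, 112, 113]
```

```bash
cat > m1.py <<'E'
from h import *
t=load('top0.png'); s=load('side0.png')
def rep(nm,n,k,z):
    r=cv2.minAreaRect(k); P=plane(n,cv2.boxPoints(r),z); c=P.mean(0)
    e=[P[1]-P[0],P[2]-P[1]]; print(nm,'px',np.round(r[0],1),'c',c.round(1),[(round(float(np.linalg.norm(v)),1),round(float(np.degrees(np.arctan2(v[1],v[0]))),2)) for v in e]); return c
k=blob(t,(0,0,0),(179,60,100),(225,100,295,178)); h=cv2.convexHull(k)
# bottom part hull approx: plate corners
a=cv2.approxPolyDP(h,3,True)[:,0]; print('plate+cap hull',a.round(1).tolist(), plane('top',a,10).round(1).tolist())
# bar: rows
def barrow(v,u0,u1):
    row=t[v,u0:u1].astype(float); lo=row.max(1)-row.min(1); w=np.clip((row.mean(1)-100)/50,0,1)*(lo<55); return (w*np.arange(u0,u1)).sum()/w.sum(), w.sum()
pts=[]
for v in list(range(183,199,1))+list(range(222,262,1)):
    u,w=barrow(v,153,168); 
    if 2.5<w<5: pts.append((u,v))
pts=np.array(pts); P=plane('top',pts,104); f=np.polyfit(P[:,0],P[:,1],1); print('bar n',len(pts),'slope deg',np.degrees(np.arctan(f[0])),'y at x=500',np.polyval(f,500),'res',np.std(np.polyval(f,P[:,0])-P[:,1]))
for v in (177.5,178,178.5): print(v,plane('top',[(164,v)],104)[0].round(1))
for v in (263,263.5,264): print(v,plane('top',[(157,v)],107)[0].round(1))
for nm,lo,hi in (('blue',(105,100,40),(125,255,255)),('white',(5,0,130),(40,80,255)),('amber',(5,140,125),(18,255,255))):
    kt=blob(t,lo,hi,(322,180,375,250)); ks=blob(s,lo,hi,(228,230,296,292))
    print(nm,'top bbox',cv2.boundingRect(kt.astype(np.float32).round().astype(int)),'side',cv2.boundingRect(ks.round().astype(int)))
    rep(nm,'top',kt,95)
    a=cv2.approxPolyDP(cv2.convexHull(ks),1.5,True)[:,0]; print('  side corners',a.round(1).tolist())
    a=cv2.approxPolyDP(cv2.convexHull(kt),1,True)[:,0]; print('  top corners',a.round(1).tolist())
E
python3 m1.py; python3 - <<'E'
import cv2
t=cv2.imread('pics/top0.png');s=cv2.imread('pics/side0.png')
R=lambda a,w,h:cv2.resize(a,(w,h),interpolation=cv2.INTER_CUBIC)
import numpy as np
cv2.imwrite('pics/c3.png',np.hstack([R(t[180:255,320:375],396,540),R(s[125:225,268:342],400,540)]))
E
```

```text
plate+cap hull [[264.8999938964844, 109.9000015258789], [273.3999938964844, 115.0999984741211], [282.1000061035156, 161.89999389648438], [242.10000610351562, 169.10000610351562], [233.89999389648438, 121.9000015258789], [251.39999389648438, 111.9000015258789]] [[840.0, 23.0, 10.0], [821.5, -6.0, 10.0], [658.9, -35.0, 10.0], [633.6, 98.7, 10.0], [797.0, 128.3, 10.0], [832.6, 69.0, 10.0]]
bar n 50 slope deg -3.371522893903668 y at x=500 341.9676724414954 res 0.4651833888554575
177.5 [588.  337.1 104. ]
178 [586.5 337.  104. ]
178.5 [584.9 337.  104. ]
263 [326.7 348.9 107. ]
263.5 [325.2 348.8 107. ]
264 [323.7 348.8 107. ]
blue top bbox (337, 212, 22, 10) side (254, 246, 15, 29)
blue px [347.4 216.2] c [ 471.4 -229.9   95. ] [(71.0, -70.11), (7.9, -161.33)]
  side corners [[254.60000610351562, 246.39999389648438], [267.8999938964844, 256.3999938964844], [267.6000061035156, 273.6000061035156], [255.10000610351562, 263.8999938964844]]
  top corners [[358.1000061035156, 212.39999389648438], [353.3999938964844, 215.39999389648438], [336.8999938964844, 220.39999389648438], [336.89999389648
[... 567 characters left out ...]
349.6000061035156, 240.39999389648438], [355.3999938964844, 237.60000610351562]]
amber top bbox (331, 187, 20, 10) side (273, 234, 19, 31)
amber px [341.1 192.3] c [ 545.7 -211.9   95. ] [(62.5, -69.86), (12.0, -161.45)]
  side corners [[275.8999938964844, 234.10000610351562], [291.1000061035156, 244.10000610351562], [291.1000061035156, 258.8999938964844], [288.8999938964844, 263.8999938964844], [273.6000061035156, 252.60000610351562], [273.3999938964844, 240.89999389648438]]
  top corners [[350.3999938964844, 188.89999389648438], [348.3999938964844, 191.10000610351562], [333.1000061035156, 196.39999389648438], [331.3999938964844, 194.60000610351562], [348.8999938964844, 187.39999389648438]]
```

View pics/c3.png

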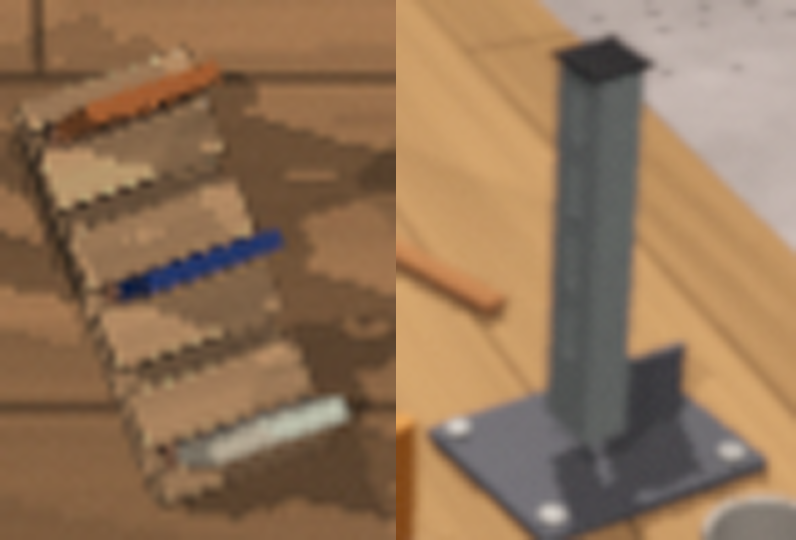

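Crop c3: rack slots with amber at (135,105), blue at (195,265) and white at (260,430), and empty slots between. The upright stands square with its slots on the left (front) face and a dark cap on top. Next I check heights from two views and compute the first reach.

```bash
cat >> h.py <<'E'
def pose():
    o=ctrl.get_obs(); R=Ro.from_rotvec(o['orientation']).as_matrix(); return np.array(o['ee_pos']),R,o
def yaw(R): return np.degrees(np.arctan2(R[1,0],R[0,0]))
def go(x,y,z,yw):
    p,R,o=pose(); d=R.T@(np.array([x,y,z])-p)/10; s=(yaw(R)-yw+180)%360-180
    print('t %.1f at'%o['t'],p.round(1),'yaw %.2f'%yaw(R),'-> xyz',d.round(2).tolist(),'spin %.1f'%s,'tilt',R[:,2].round(3),'w %.1f'%o['width'],'F',np.round(o['ft_force'],1))
E
python3 - <<'E'
from h import *
t=load('top0.png'); s=load('side0.png')
for nm,a,b in (('amberL',(275.9,234.1),(331.8,194)),('amberR',(291.1,244.1),(350,188.2)),('blueL',(254.6,246.4),(336.9,219.6)),('blueR',(267.9,256.4),(358,213.5)),('whiteL',(231.5,256),(348.5,241.8)),('whiteR',(247.1,267.4),(367.3,236.4))):
    p,g=tri(a,b); print(nm,p.round(1),round(g,1))
# bar height: side columns
for x in (545,560,573):
    y=342-.0589*(x-500)
    for z in(104,90): print(x,z,proj('side',[[x,y-5,z]])[0].round(1),end=' ')
u,v=proj('side',[[574,337.6,66]])[0]; print('\nblade mid',u,v)
for uu in (228,231,234,237,240,243): print(uu,s[140:190:1,uu].mean(1).astype(int).tolist())
go(539,339.7,220,-3.4)
E
```

```text
amberL [ 536.9 -180.2  106.6] 3.3
amberR [ 557.1 -237.1  108. ] 1.1
blueL [ 463.1 -197.6   95.2] 4.9
blueR [ 480.2 -260.5  105.5] 2.7
whiteL [ 391.8 -228.3  106.9] 2.1
whiteR [ 412.2 -286.4  109.3] 6.2
545 104 [228.9 154.2] 545 90 [229.1 157.5] 560 104 [232.8 153.6] 560 90 [232.9 156.9] 573 104 [236.2 153.2] 573 90 [236.3 156.4] 
blade mid 236.3933855600124 161.3608697903099
228 [163, 163, 163, 164, 164, 165, 164, 163, 163, 163, 164, 165, 168, 185, 197, 161, 130, 130, 140, 150, 150, 144, 139, 132, 128, 131, 138, 145, 146, 140, 137, 139, 139, 137, 134, 127, 123, 127, 134, 161, 178, 142, 88, 62, 75, 105, 117, 131, 149, 152]
231 [157, 157, 158, 159, 159, 159, 160, 162, 162, 163, 162, 162, 169, 192, 200, 159, 126, 126, 124, 126, 126, 125, 126, 127, 126, 127, 126, 129, 129, 128, 127, 127, 126, 130, 126, 122, 133, 139, 140, 140, 140, 132, 107, 96, 106, 118, 129, 134, 136, 135]
234 [162, 161, 158, 157, 157, 157, 158, 157, 157, 156, 157, 159, 174, 188, 166, 135, 126, 125, 125, 125, 126, 126, 126, 127, 125, 126, 124, 126, 126, 128, 131, 139, 141, 128, 117, 116, 124, 139, 147, 151, 146, 131, 1
[... 238 characters left out ...]
 133, 129, 112, 107, 108, 111, 113, 114, 114, 115, 115]
240 [157, 157, 157, 160, 158, 159, 160, 162, 164, 164, 164, 165, 169, 172, 151, 133, 130, 131, 130, 128, 119, 99, 107, 138, 159, 162, 149, 145, 149, 159, 159, 156, 146, 140, 140, 143, 151, 154, 156, 156, 150, 139, 127, 113, 107, 113, 131, 141, 141, 138]
243 [155, 155, 156, 158, 158, 157, 157, 158, 158, 158, 160, 161, 163, 158, 148, 139, 137, 138, 135, 138, 137, 134, 114, 100, 114, 141, 156, 161, 160, 158, 157, 151, 146, 150, 152, 158, 163, 161, 159, 157, 156, 155, 155, 157, 155, 155, 151, 145, 137, 129]
t 0.1 at [ 200.5 -591.4  200.1] yaw 18.72 -> xyz [61.95, -77.32, -1.89] spin 22.1 tilt [-0.     0.001 -1.   ] w 87.6 F [ 0.  -0.2 -0. ]
```

```bash
python3 -m inch '[{"xyz":[62,-77.3,-2],"spin":2},{"xyz":[62,-77.3,-2],"spin":4},{"xyz":[62,-77.3,-2],"spin":6},{"xyz":[62,-77.3,-2],"spin":8},{"xyz":[62,-77.3,-2],"spin":10},{"xyz":[62,-77.3,-2],"spin":12},{"xyz":[62,-77.3,-2],"spin":14},{"xyz":[62,-77.3,-2],"spin":16},{"xyz":[62,-77.3,-2],"spin":18},{"xyz":[62,-77.3,-2],"spin":20},{"xyz":[62,-77.3,-2],"spin":22.1},{"xyz":[62,-77.3,-2],"spin":22.1},{"xyz":[62,-77.3,-2],"spin":22.1},{"xyz":[62,-77.3,-2],"spin":22.1},{"xyz":[62,-77.3,-2],"spin":22.1},{"xyz":[62,-77.3,-2],"spin":22.1},{"xyz":[62,-77.3,-2],"spin":22.1},{"xyz":[62,-77.3,-2],"spin":22.1},{"xyz":[62,-77.3,-2],"spin":22.1},{"xyz":[62,-77.3,-2],"spin":22.1}]' 0; python3 -c "
from h import *
go(539,339.7,220,-3.4)"
```

```text
t: 2.1
ee_pos: [539.8, 342.3, 220.7]
orientation: [-3.139, 0.091, 0.001]
ft_force: [1.7, -0.6, 0.7]
width: 87.9
t 2.1 at [539.8 342.3 220.7] yaw -3.32 -> xyz [-0.06, 0.26, 0.07] spin 0.1 tilt [-0.001  0.001 -1.   ] w 87.9 F [ 1.7 -0.6  0.7]
```

```bash
python3 -m inch '[{"xyz":[0,0.25,2],"spin":0},{"xyz":[0,0.25,6],"spin":0},{"xyz":[0,0.25,10],"spin":0},{"xyz":[0,0.25,13],"spin":0},{"xyz":[0,0.25,14.7],"spin":0},{"xyz":[0,0.25,14.7],"spin":0},{"xyz":[0,0.25,14.7],"spin":0}]' 0; python3 -c "
from h import *
go(539,339.7,73,-3.4); grab('top','top1.png'); grab('side','side1.png')
import cv2
t=cv2.imread('pics/top1.png');s=cv2.imread('pics/side1.png')
cv2.imwrite('pics/c4.png',np.hstack([cv2.resize(t[150:270,120:210],(390,520),interpolation=2),cv2.resize(s[110:210,170:245],(390,520),interpolation=2)]))"
```

```text
t: 2.8
ee_pos: [540.1, 340.2, 74.4]
orientation: [-3.139, 0.091, 0.0]
ft_force: [-0.2, -0.2, 0.9]
width: 87.7
t 2.8 at [540.1 340.2  74.4] yaw -3.32 -> xyz [-0.1, 0.06, 0.14] spin 0.1 tilt [-0.     0.002 -1.   ] w 87.7 F [-0.2 -0.2  0.9]
```

View pics/c4.png

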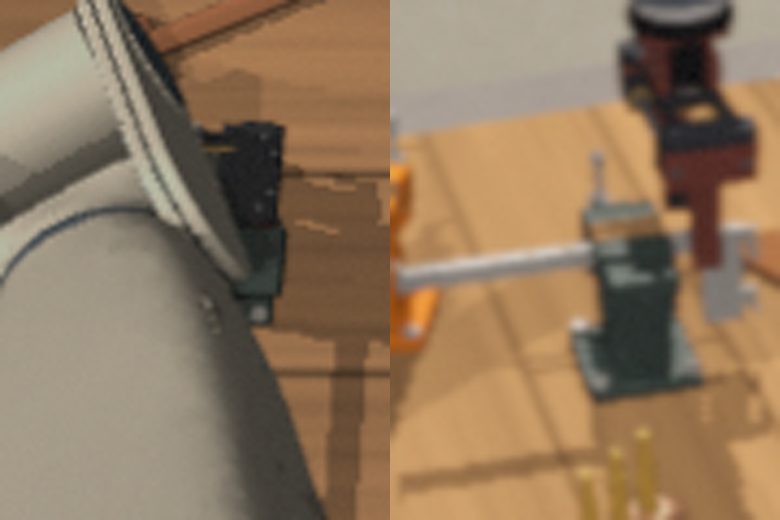

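The side crop shows the near finger at (705,230) beside the blade, clear of the jaw, with the blade's rear edge and claws at (745,240) and (745,295). The grasp place looks right, so I close.

```bash
python3 -m inch '[{"xyz":[0,0.05,0.1],"spin":0},{"xyz":[0,0.05,0.1],"spin":0},{"xyz":[0,0.05,0.1],"spin":0},{"xyz":[0,0.05,0.1],"spin":0},{"xyz":[0,0.05,0.1],"spin":0},{"xyz":[0,0.05,0.1],"spin":0},{"xyz":[0,0.05,0.1],"spin":0},{"xyz":[0,0.05,0.1],"spin":0},{"xyz":[0,0.05,0.1],"spin":0},{"xyz":[0,0.05,0.1],"spin":0}]' 1; python3 -c "
from h import *
go(539,339.7,73,-3.4)"
```

```text
t: 3.9
ee_pos: [540.8, 340.0, 74.6]
orientation: [-3.138, 0.091, -0.003]
ft_force: [0.9, -2.1, 1.2]
width: 11.8
t 3.9 at [540.8 340.   74.6] yaw -3.31 -> xyz [-0.18, 0.04, 0.16] spin 0.1 tilt [ 0.002  0.003 -1.   ] w 11.8 F [ 0.9 -2.1  1.2]
```

```bash
python3 -m inch '[{"xyz":[0,0,0],"spin":0},{"xyz":[0,0,0],"spin":0},{"xyz":[0,0,-0.5],"spin":0},{"xyz":[0,0,-1.5],"spin":0},{"xyz":[0,0,-3],"spin":0},{"xyz":[0,0,-5],"spin":0},{"xyz":[0,0,-8],"spin":0},{"xyz":[0,0,-11],"spin":0},{"xyz":[0,0,-13],"spin":0},{"xyz":[0,0,-15],"spin":0},{"xyz":[0,0,-17],"spin":0},{"xyz":[0,0,-19],"spin":0},{"xyz":[0,0,-20],"spin":0},{"xyz":[0,0,-20],"spin":0}]'; python3 -c "
from h import *
go(539,339.7,275,-3.4); print(ctrl.get_obs()['moment'])
s=grab('side','side2.png')
cv2.imwrite('pics/c5.png',cv2.resize(s[60:210,150:270,::-1],(480,600),interpolation=2))"
```

```text
t: 5.3
ee_pos: [541.2, 340.1, 277.1]
orientation: [-3.135, 0.091, -0.008]
ft_force: [-0.6, 0.2, -2.7]
width: 9.5
t 5.3 at [541.2 340.1 277.1] yaw -3.31 -> xyz [-0.22, 0.05, 0.21] spin 0.1 tilt [ 0.005  0.005 -1.   ] w 9.5 F [-0.6  0.2 -2.7]
[-0.00888677 -0.12344794 -0.04724052]
```

View pics/c5.png

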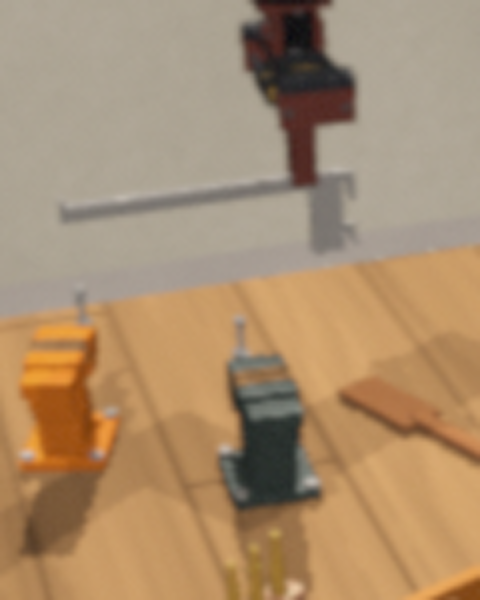

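The crop shows the bracket clear of the vise, held near its rear, with the tip at (62,210) and the claws at (350,185) and (350,238). I'll check pitch and position in the hand.

```bash
python3 - <<'E'
from h import *
s=load('side2.png').astype(float).mean(2)
a=np.radians(-3.3); ux=np.array([np.cos(a),np.sin(a),0]); n=np.array([-ux[1],ux[0],0])
p=np.array([541.2,340.1,306.7])
for d in (210,160,110,60,20):
    X=p-ux*d
    tn=proj('side',[X-5*n])[0]; bn=proj('side',[X-5*n-[0,0,14]])[0]; tf=proj('side',[X+5*n])[0]
    u=int(round(tn[0])); col=s[int(tn[1])-8:int(tn[1])+12,u]
    print(d,'pred far-top',tf.round(1),'near-top',tn.round(1),'near-bot',bn.round(1),'col from',int(tn[1])-8,col.astype(int).tolist())
E
```

```text
210 pred far-top [165.2 109.6] near-top [165.5 110.7] near-bot [166.  114.5] col from 102 [163, 164, 165, 164, 163, 162, 162, 164, 160, 154, 133, 120, 120, 132, 154, 162, 161, 162, 162, 161]
160 pred far-top [179.6 107.9] near-top [180.  108.9] near-bot [180.4 112.7] col from 100 [164, 164, 163, 162, 163, 162, 162, 164, 170, 181, 155, 125, 116, 129, 153, 161, 162, 162, 163, 163]
110 pred far-top [193.9 106.2] near-top [194.3 107.2] near-bot [194.6 111. ] col from 99 [159, 160, 160, 161, 161, 162, 162, 166, 167, 147, 125, 117, 129, 152, 160, 162, 162, 161, 162, 163]
60 pred far-top [207.9 104.5] near-top [208.4 105.5] near-bot [208.7 109.3] col from 97 [160, 161, 162, 161, 161, 161, 160, 163, 166, 148, 124, 116, 126, 150, 159, 162, 163, 163, 164, 164]
20 pred far-top [219.1 103.2] near-top [219.6 104.2] near-bot [219.8 107.9] col from 96 [151, 154, 154, 155, 156, 157, 159, 163, 156, 130, 116, 122, 141, 158, 163, 164, 166, 164, 163, 162]
```

```bash
python3 -c "
from h import *
go(629.7,28.7,237,10.3)"
```

```text
t 5.3 at [540.5 339.7 275.5] yaw -3.31 -> xyz [10.69, 30.54, 3.77] spin -13.6 tilt [ 0.003  0.003 -1.   ] w 9.8 F [-0.7  0.1 -3.3]
```

```bash
python3 -m inch '[{"xyz":[0.5,2,0],"spin":-1},{"xyz":[1,5,0],"spin":-2},{"xyz":[2,9,0],"spin":-4},{"xyz":[4,13,0],"spin":-6},{"xyz":[6,17,0],"spin":-8},{"xyz":[8,21,0.8],"spin":-10},{"xyz":[9.5,25,2],"spin":-12},{"xyz":[10.2,28,3],"spin":-13},{"xyz":[10.7,30,3.8],"spin":-13.6},{"xyz":[10.7,30.5,3.8],"spin":-13.6},{"xyz":[10.7,30.5,3.8],"spin":-13.6},{"xyz":[10.7,30.5,3.8],"spin":-13.6}]'; python3 - <<'E'
from h import *
go(629.7,28.7,237,10.3)
s=grab('side','side3.png'); t=grab('top','top3.png')
cv2.imwrite('pics/c6.png',np.hstack([cv2.resize(t[95:225,205:305,::-1],(400,520),interpolation=2),cv2.resize(s[115:225,240:330,::-1],(400,520),interpolation=2)]))
E
```

```text
t: 6.55
ee_pos: [629.7, 30.1, 236.7]
orientation: [-3.125, -0.282, -0.005]
ft_force: [-0.0, 1.1, -3.2]
width: 9.9
t 6.5 at [629.7  30.1 236.7] yaw 10.30 -> xyz [-0.02, 0.14, -0.03] spin 0.0 tilt [ 0.003  0.004 -1.   ] w 9.9 F [-0.   1.1 -3.2]
```

View pics/c6.png

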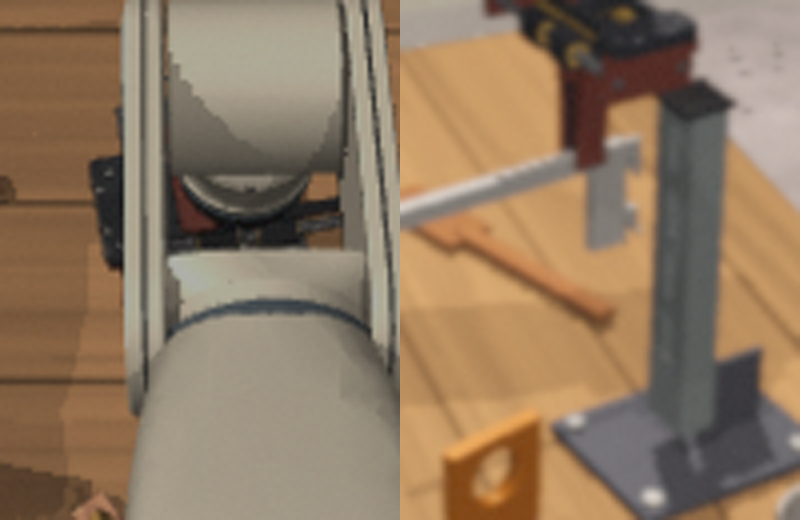

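The top view is hidden by the arm. The side view shows the bracket level, claws at crop (632,150) and (632,215), facing the slots. I'll cross-check the upright's face edges in the first side picture against the top-view estimate.

```bash
python3 - <<'E'
from h import *
s=load('side0.png').astype(float).mean(2)
a=np.radians(10.3); ux=np.array([np.cos(a),np.sin(a),0]); n=np.array([-ux[1],ux[0],0]); o=np.array([703,42,0.])
for z in (250,120,60):
    L=proj('side',[o+23*n+[0,0,z],o-23*n+[0,0,z],o+[0,0,z]]).round(1).tolist(); v=int(round(L[2][1]))
    print(z,L,'row',v,'from 288',s[v,288:320].astype(int).tolist())
# slots: face centre column profile
print([ (z,proj('side',[o+[0,0,z]])[0].round(1).tolist()) for z in (267,233,217,183,167,133,117,83)])
for u in (299,300,301,302): print(u,'rows 136-200',s[136:200,u].astype(int).tolist())
ps=[]
for i in range(8): ctrl.get_image('side'); ps.append(pose()[0])
print(np.mean(ps,0).round(2),np.std(ps,0).round(2)); go(629.7,28.7,237,10.3)
E
```

```text
250 [[296.5, 142.9], [304.7, 148.6], [300.5, 145.7]] row 146 from 288 [158, 154, 147, 137, 133, 138, 143, 145, 139, 121, 98, 86, 89, 91, 88, 83, 83, 87, 92, 94, 96, 94, 96, 95, 104, 121, 138, 148, 158, 171, 179, 181]
120 [[295.3, 177.8], [303.1, 184.1], [299.1, 180.9]] row 181 from 288 [126, 145, 153, 154, 156, 156, 156, 149, 124, 92, 81, 81, 82, 80, 81, 84, 90, 95, 96, 97, 95, 97, 104, 129, 149, 159, 161, 158, 158, 158, 159, 160]
60 [[294.7, 192.9], [302.3, 199.4], [298.5, 196.1]] row 196 from 288 [153, 155, 150, 141, 138, 145, 146, 127, 99, 84, 83, 81, 81, 81, 83, 88, 95, 95, 96, 93, 96, 93, 84, 68, 61, 58, 58, 60, 60, 61, 62, 64]
[(267, [300.7, 140.9]), (233, [300.3, 150.5]), (217, [300.2, 154.9]), (183, [299.8, 164.2]), (167, [299.6, 168.5]), (133, [299.3, 177.5]), (117, [299.1, 181.7]), (83, [298.7, 190.4])]
299 rows 136-200 [52, 63, 72, 77, 82, 84, 84, 85, 86, 86, 86, 86, 85, 85, 83, 84, 83, 83, 82, 84, 84, 85, 87, 86, 85, 86, 86, 88, 87, 83, 83, 83, 84, 88, 88, 89, 87, 87, 87, 88, 89, 89, 84, 81, 82, 81, 85, 86, 88, 90, 89, 89, 89, 92, 92, 87, 81, 82, 81, 82, 81, 81, 82, 81]
3
[... 289 characters left out ...]
 [52, 46, 48, 64, 74, 81, 87, 90, 92, 91, 91, 90, 91, 90, 93, 90, 85, 81, 83, 84, 88, 90, 91, 90, 89, 91, 90, 90, 92, 84, 79, 81, 83, 85, 87, 87, 87, 87, 87, 85, 89, 87, 85, 84, 82, 80, 84, 84, 86, 85, 83, 84, 84, 85, 86, 84, 81, 81, 83, 80, 81, 80, 80, 81]
302 rows 136-200 [54, 49, 45, 55, 67, 78, 84, 88, 89, 88, 88, 87, 87, 89, 90, 87, 83, 82, 81, 84, 85, 86, 86, 86, 86, 84, 86, 86, 87, 85, 82, 82, 81, 82, 83, 85, 82, 83, 82, 81, 83, 84, 83, 82, 82, 81, 82, 82, 83, 82, 82, 83, 83, 83, 84, 83, 84, 83, 82, 83, 83, 82, 83, 85]
[629.9   29.85 236.99] [0.01 0.35 0.11]
t 7.0 at [629.9  29.4 236.8] yaw 10.30 -> xyz [-0.03, 0.06, -0.02] spin 0.0 tilt [ 0.004  0.003 -1.   ] w 9.7 F [-0.6 -0.2 -2.7]
```

```bash
python3 -m inch '[{"xyz":[0.5,0.1,0],"spin":0},{"xyz":[1.2,0.1,0],"spin":0},{"xyz":[1.8,0.1,0],"spin":0},{"xyz":[2.3,0.1,0],"spin":0},{"xyz":[2.7,0.1,0],"spin":0},{"xyz":[2.9,0.1,0],"spin":0},{"xyz":[3.1,0.1,0],"spin":0},{"xyz":[3.3,0.1,0],"spin":0},{"xyz":[3.3,0.1,0],"spin":0}]'; python3 - <<'E'
from h import *
for i in range(3): ctrl.get_image('side'); go(670,36.0,237,10.3)
s=grab('side','side4.png')
cv2.imwrite('pics/c7.png',cv2.resize(s[120:190,255:325,::-1],(560,560),interpolation=2))
E
```

```text
t: 7.95
ee_pos: [662.7, 34.3, 236.9]
orientation: [-3.126, -0.282, -0.006]
ft_force: [0.4, 0.2, -2.7]
width: 9.9
t 8.0 at [662.5  34.3 236.9] yaw 10.31 -> xyz [0.77, -0.04, -0.0] spin 0.0 tilt [ 0.003  0.003 -1.   ] w 9.8 F [ 0.   0.3 -3.2]
t 8.1 at [662.4  34.3 236.9] yaw 10.31 -> xyz [0.78, -0.03, -0.0] spin 0.0 tilt [ 0.003  0.003 -1.   ] w 9.9 F [ 0.  -0.3 -2.6]
t 8.1 at [662.4  34.3 236.9] yaw 10.30 -> xyz [0.78, -0.04, -0.0] spin 0.0 tilt [ 0.003  0.003 -1.   ] w 9.2 F [-0.1  0.1 -2.8]
```

View pics/c7.png

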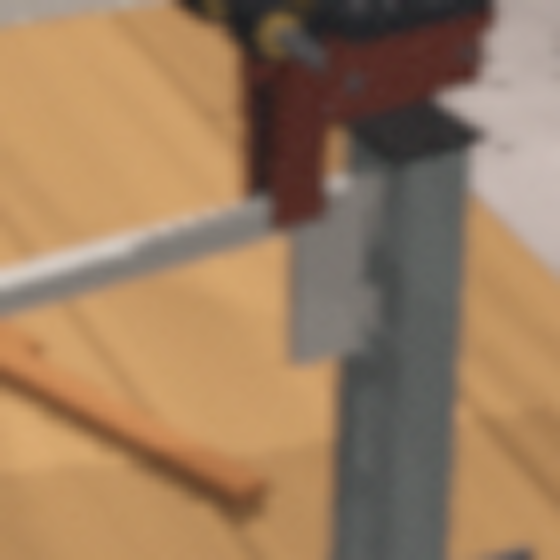

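No contact force so far; the crop shows the claws (370,200) and (370,310) at the slots. I advance to rear-edge contact.

```bash
python3 -m inch '[{"xyz":[0.2,0,0],"spin":0},{"xyz":[0.4,0,0],"spin":0},{"xyz":[0.5,0,0],"spin":0},{"xyz":[0.5,0,0],"spin":0}]';  python3 -c "
from h import *
go(670,36.0,237,10.3)"; python3 -m inch '[{"xyz":[0.1,0,0],"spin":0},{"xyz":[0.2,0,0],"spin":0},{"xyz":[0.3,0,0],"spin":0},{"xyz":[0.3,0,0],"spin":0}]';  python3 -c "
from h import *
go(672,36.4,237,10.3)"
```

```text
t: 8.55
ee_pos: [667.5, 35.2, 236.9]
orientation: [-3.126, -0.282, -0.006]
ft_force: [0.5, 0.4, -3.2]
width: 9.7
t 8.6 at [667.5  35.2 236.9] yaw 10.31 -> xyz [0.26, -0.03, -0.0] spin 0.0 tilt [ 0.004  0.003 -1.   ] w 9.7 F [ 0.5  0.4 -3.2]
t: 8.95
ee_pos: [669.6, 35.6, 236.8]
orientation: [-3.126, -0.282, -0.003]
ft_force: [-4.2, -0.3, -1.0]
width: 10.2
t 8.9 at [669.6  35.6 236.8] yaw 10.30 -> xyz [0.26, -0.04, -0.02] spin 0.0 tilt [ 0.001  0.003 -1.   ] w 10.2 F [-4.2 -0.3 -1. ]
```

Rear edge meets the face at the expected distance, so the claws are in. Now down.

```bash
python3 -m inch '[{"xyz":[0.05,0,0.3],"spin":0},{"xyz":[0.05,0,0.6],"spin":0},{"xyz":[0.05,0,0.9],"spin":0},{"xyz":[0.05,0,0.9],"spin":0}]';  python3 -c "
from h import *
go(669.6,35.6,215.5,10.3)"
```

```text
t: 9.35
ee_pos: [669.6, 35.6, 227.0]
orientation: [-3.126, -0.282, -0.001]
ft_force: [-3.2, -0.9, -4.6]
width: 9.6
t 9.3 at [669.6  35.6 227. ] yaw 10.30 -> xyz [-0.01, 0.01, 1.15] spin 0.0 tilt [ 0.     0.003 -1.   ] w 9.6 F [-3.2 -0.9 -4.6]
```

```bash
python3 -m inch '[{"xyz":[0.03,0,0.3],"spin":0},{"xyz":[0.03,0,0.6],"spin":0},{"xyz":[0.03,0,0.9],"spin":0},{"xyz":[0.03,0,0.9],"spin":0}]';  python3 -c "
from h import *
go(669.6,35.6,215.5,10.3)"; python3 -m inch '[{"xyz":[0.03,0,0.2],"spin":0},{"xyz":[0.03,0,0.4],"spin":0},{"xyz":[0.03,0,0.4],"spin":0}]';  python3 -c "
from h import *
go(669.6,35.6,215.5,10.3)"
```

```text
t: 9.75
ee_pos: [669.6, 35.7, 217.3]
orientation: [-3.126, -0.282, 0.001]
ft_force: [-3.9, 0.1, -5.3]
width: 9.6
t 9.8 at [669.6  35.7 217.3] yaw 10.30 -> xyz [-0.0, 0.01, 0.18] spin 0.0 tilt [-0.001  0.003 -1.   ] w 9.6 F [-3.9  0.1 -5.3]
t: 10.05
ee_pos: [669.6, 35.7, 215.4]
orientation: [-3.126, -0.282, 0.001]
ft_force: [-10.3, -1.3, 10.0]
width: 9.7
t 10.1 at [669.6  35.7 215.4] yaw 10.30 -> xyz [-0.0, 0.01, -0.01] spin 0.0 tilt [-0.001  0.003 -1.   ] w 9.7 F [-10.3  -1.3  10. ]
```

```bash
python3 -m inch '[{"xyz":[0,0,0.2],"spin":0},{"xyz":[0,0,0.4],"spin":0},{"xyz":[0,0,0.4],"spin":0}]';  python3 - <<'E'
from h import *
go(669.6,35.6,215.5,10.3)
s=grab('side','side5.png')
cv2.imwrite('pics/c8.png',cv2.resize(s[110:200,215:325,::-1],(770,630)[:2],interpolation=2)[:600])
a=np.radians(10.3); ux=np.array([np.cos(a),np.sin(a),0]); n=np.array([-ux[1],ux[0],0]); o=np.array([703,42,245.])
g=s.astype(float).mean(2)
for d in (230,180,130,80):
    X=o-ux*d; P=proj('side',[X+5*n,X-5*n,X-5*n-[0,0,14]]); u=int(round(P[1,0])); v=int(P[1,1])-6
    print(d,P.round(1).tolist(),'u',u,'from',v,g[v:v+18,u].astype(int).tolist())
X=o-ux*15; P=proj('side',[X-5*n-[0,0,76]]);u=int(round(P[0,0])); v=int(P[0,1])-8; print('blade bottom',P,u,v,g[v:v+16,u].astype(int).tolist())
E
```

```text
t: 10.35
ee_pos: [669.7, 35.7, 215.2]
orientation: [-3.126, -0.282, -0.001]
ft_force: [-14.3, -1.8, 19.2]
width: 9.7
t 10.3 at [669.7  35.7 215.2] yaw 10.31 -> xyz [-0.01, 0.01, -0.03] spin 0.0 tilt [ 0.001  0.003 -1.   ] w 9.7 F [-14.3  -1.8  19.2]
230 [[234.9, 164.6], [236.4, 166.1], [236.6, 170.2]] u 236 from 160 [104, 126, 151, 163, 178, 201, 202, 167, 131, 123, 128, 136, 141, 140, 136, 131, 127, 119]
180 [[249.7, 160.5], [251.3, 161.9], [251.4, 165.9]] u 251 from 155 [157, 157, 153, 146, 146, 170, 200, 193, 152, 126, 123, 117, 102, 107, 133, 152, 156, 156]
130 [[264.1, 156.4], [265.8, 157.8], [265.8, 161.8]] u 266 from 151 [147, 148, 151, 152, 162, 185, 198, 179, 140, 124, 125, 135, 147, 153, 157, 156, 153, 148]
80 [[278.1, 152.5], [279.8, 153.8], [279.7, 157.8]] u 280 from 147 [159, 161, 161, 162, 166, 176, 169, 143, 123, 121, 125, 136, 144, 147, 148, 148, 150, 150]
blade bottom [[296.6393053  169.84981499]] 297 161 [119, 123, 124, 124, 123, 123, 124, 123, 118, 100, 95, 94, 96, 93, 88, 84]
```

View pics/c8.png

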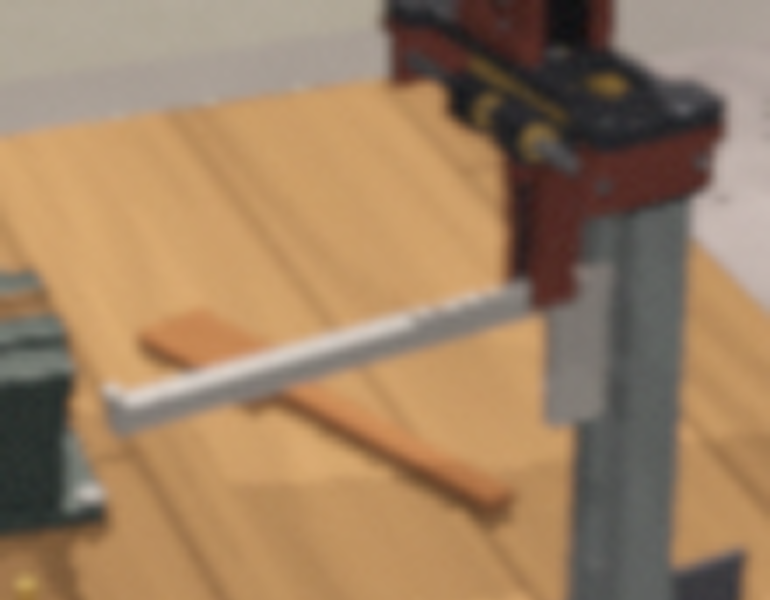

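Bracket measures within ~1 mm of home height (top edge at rows 167/163/158/154 vs predicted 166/162/158/154), and 19 N of press does not move it further. Release and back off upwards.

```bash
python3 -m inch '[{"xyz":[0,0,0],"spin":0},{"xyz":[0,0,0],"spin":0},{"xyz":[0,0,0],"spin":0},{"xyz":[0,0,0],"spin":0},{"xyz":[0,0,0],"spin":0},{"xyz":[0,0,0],"spin":0},{"xyz":[0,0,-1],"spin":0},{"xyz":[0,0,-3],"spin":0},{"xyz":[0,0,-6],"spin":0},{"xyz":[0,0,-10],"spin":0},{"xyz":[0,0,-12],"spin":0}]' 0;  python3 -c "
from h import *
go(480,-400,330,18.35)"
```

```text
t: 11.5
ee_pos: [670.9, 35.4, 339.9]
orientation: [-3.126, -0.282, -0.009]
ft_force: [0.1, 0.3, 0.4]
width: 88.0
t 11.5 at [670.9  35.4 339.9] yaw 10.31 -> xyz [-26.58, 39.42, 0.75] spin -8.0 tilt [ 0.006  0.003 -1.   ] w 88.0 F [0.1 0.3 0.4]
```

```bash
python3 -c "
from h import *
go(330,-520,320,18.35)"; python3 -m inch '[{"xyz":[-43,48.5,0],"spin":-1},{"xyz":[-43,48.5,0],"spin":-2},{"xyz":[-43,48.5,0],"spin":-3},{"xyz":[-43,48.5,0],"spin":-4},{"xyz":[-43,48.5,0],"spin":-5},{"xyz":[-43,48.5,0],"spin":-6},{"xyz":[-43,48.5,0],"spin":-7},{"xyz":[-43,48.5,0],"spin":-8},{"xyz":[-43,48.5,0],"spin":-8},{"xyz":[-43,48.5,0],"spin":-8},{"xyz":[-43,48.5,0],"spin":-8},{"xyz":[-43,48.5,0],"spin":-8},{"xyz":[-43,48.5,0],"spin":-8},{"xyz":[-43,48.5,0],"spin":-8}]'; cat > look.py <<'E'
from h import *
import sys
i=sys.argv[1]; t=grab('top','top_%s.png'%i); s=grab('side','side_%s.png'%i)
def bt(v,u0,u1):
    row=t[v,u0:u1].astype(float); w=np.clip((row.mean(1)-105)/45,0,1)*((row.max(1)-row.min(1))<50); return (w*np.arange(u0,u1)).sum()/max(w.sum(),.01),w.sum()
if len(sys.argv)>2:
  pts=[]
  for v in range(145,212):
    u0=int(proj('top',[[*plane('top',[(256,v)],245)[0][:1],42+(plane('top',[(256,v)],245)[0][0]-703)*.1817,245]])[0,0]); u,w=bt(v,u0-6,u0+7)
    if 2<w<6: pts.append((u,v))
  pts=np.array(pts); P=plane('top',pts,245); f=np.polyfit(P[:,0],P[:,1],1); r=np.polyval(f,P[:,0])-P[:,1]
  P=P[abs(r)<2]; f=np.polyfit(P[:,0],P[:,1],1)
  print('bar n',len(P),'x',P[:,0].min().round(),P[:,0].max().round(),'deg %.2f'%np.degrees(np.arctan(f[0])),'y(500)=%.1f y(703)=%.1f'%(np.polyval(f,500),np.polyval(f,703)))
for nm,lo,hi in (('blue',(105,100,40),(125,255,255)),('white',(5,0,140),(40,75,255)),('amber',(5,150,130),(18,255,255))):
    try:
        k=blob(t,lo,hi,(310,175,390,260)); r=cv2.minAreaRect(k); P=plane('top',cv2.boxPoints(r),107); e=max(P[1]-P[0],P[2]-P[1],key=np.linalg.norm)
        kx=k[:,0]; L=k[kx<=kx.min()+1].mean(0); Rr=k[kx>=kx.max()-1].mean(0)
        print(nm,'px',np.round(r[0],1),'c107',P.mean(0).round(1)[:2],'len %.1f ang %.1f'%(np.linalg.norm(e),np.degrees(np.arctan2(e[1],e[0]))%180),'ends',plane('top',[L,Rr],107)[:,:2].round(1).tolist())
    except ValueError: print(nm,'none')
E
python3 look.py A bar
```

```text
t 11.5 at [670.9  35.4 339.9] yaw 10.31 -> xyz [-43.49, 48.54, 1.63] spin -8.0 tilt [ 0.006  0.003 -1.   ] w 88.0 F [0.1 0.3 0.4]
t: 12.9
ee_pos: [331.6, -523.0, 336.7]
orientation: [-3.103, -0.492, -0.009]
ft_force: [0.9, 0.4, -0.6]
width: 87.7
bar n 67 x 473.0 656.0 deg 10.05 y(500)=7.4 y(703)=43.4
blue px [347.4 216.2] c107 [ 470.5 -227.2] len 70.7 ang 109.8 ends [[460.0, -194.9], [481.0, -259.5]]
white px [357.8 239.3] c107 [ 400.5 -257.1] len 61.1 ang 109.3 ends [[391.4, -229.5], [408.6, -285.4]]
amber px [340.9 192.2] c107 [ 544.2 -208.7] len 60.4 ang 109.8 ends [[536.1, -181.2], [554.9, -235.3]]
```

```bash
python3 - <<'E'
from h import *
t=load('top_A.png'); s=load('side_A.png')
cv2.imwrite('pics/c9.png',np.hstack([cv2.resize(t[100:260,225:385,::-1],(480,480),interpolation=2),cv2.resize(s[120:220,210:310,::-1],(320,480),interpolation=2)]))
g=s.astype(float).mean(2)
a=np.radians(10.3); ux=np.array([np.cos(a),np.sin(a),0]); n=np.array([-ux[1],ux[0],0]); o=np.array([703,42,245.])
for d in (225,180,130,80,40):
    X=o-ux*d; P=proj('side',[X+5*n,X-5*n,X-5*n-[0,0,14]]); u=int(round(P[1,0])); v=int(P[1,1])-6
    print(d,P.round(1).tolist(),'u',u,'from',v,g[v:v+14,u].astype(int).tolist())
E
```

```text
225 [[236.4, 164.2], [238.0, 165.6], [238.1, 169.7]] u 238 from 159 [148, 151, 161, 162, 151, 147, 142, 124, 88, 73, 78, 85, 84, 82]
180 [[249.7, 160.5], [251.3, 161.9], [251.4, 165.9]] u 251 from 155 [144, 144, 149, 157, 158, 150, 147, 143, 125, 93, 76, 75, 76, 74]
130 [[264.1, 156.4], [265.8, 157.8], [265.8, 161.8]] u 266 from 151 [155, 156, 158, 159, 164, 183, 208, 206, 167, 134, 130, 138, 150, 159]
80 [[278.1, 152.5], [279.8, 153.8], [279.7, 157.8]] u 280 from 147 [169, 168, 168, 170, 173, 188, 207, 198, 158, 130, 130, 140, 151, 153]
40 [[289.0, 149.5], [290.7, 150.7], [290.6, 154.7]] u 291 from 144 [146, 142, 146, 156, 170, 193, 206, 186, 147, 131, 134, 148, 158, 162]
```

View pics/c9.png

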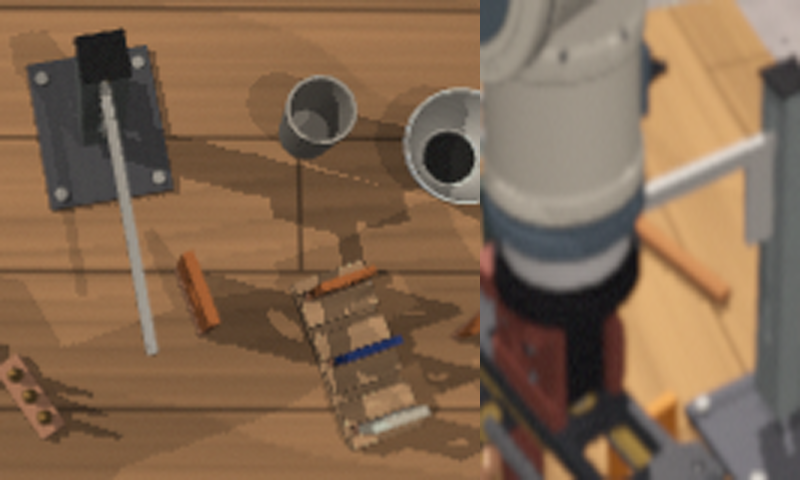

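The top crop shows the bracket straight in line with the upright, tip at (150,350), and the rack undisturbed. The robot hides part of the side view. First tile: amber, tile3.

```bash
python3 -c "
from h import *
go(546,-208.5,170,19)"
```

```text
t 13.0 at [ 334.  -519.4  336.5] yaw 18.18 -> xyz [29.73, -22.91, 16.88] spin -0.8 tilt [ 0.006  0.003 -1.   ] w 87.8 F [ 0.6 -0.1 -0.4]
```

```bash
python3 -m inch '[{"xyz":[29.7,-22.9,12],"spin":-0.8},{"xyz":[29.7,-22.9,12],"spin":-0.8},{"xyz":[29.7,-22.9,12],"spin":-0.8},{"xyz":[29.7,-22.9,12],"spin":-0.8},{"xyz":[29.7,-22.9,12],"spin":-0.8},{"xyz":[29.7,-22.9,12],"spin":-0.8},{"xyz":[29.7,-22.9,12],"spin":-0.8},{"xyz":[29.7,-22.9,12],"spin":-0.8},{"xyz":[29.7,-22.9,16.5],"spin":-0.8},{"xyz":[29.7,-22.9,16.8],"spin":-0.8},{"xyz":[29.7,-22.9,16.8],"spin":-0.8}]' 0; python3 -c "
from h import *
go(546,-208.5,66,19)"
```

```text
t: 14.1
ee_pos: [545.1, -207.3, 170.7]
orientation: [-3.095, -0.52, -0.007]
ft_force: [-0.5, -0.6, 0.2]
width: 87.6
t 14.1 at [ 545.1 -207.3  170.7] yaw 19.06 -> xyz [-0.0, 0.17, 10.47] spin 0.1 tilt [ 0.004  0.004 -1.   ] w 87.6 F [-0.5 -0.6  0.2]
```

```bash
python3 -m inch '[{"xyz":[0,0.15,3],"spin":0},{"xyz":[0,0.15,6.5],"spin":0},{"xyz":[0,0.15,9.5],"spin":0},{"xyz":[0,0.15,10.5],"spin":0},{"xyz":[0,0.15,10.5],"spin":0},{"xyz":[0,0.15,10.5],"spin":0}]' 0; python3 -c "
from h import *
go(546,-208.5,66,19)"; python3 -m inch '[{"xyz":[0,0,0],"spin":0},{"xyz":[0,0,0],"spin":0},{"xyz":[0,0,0],"spin":0},{"xyz":[0,0,0],"spin":0},{"xyz":[0,0,0],"spin":0},{"xyz":[0,0,0],"spin":0}]' 1; python3 -m inch '[{"xyz":[0,0,-0.5],"spin":0},{"xyz":[0,0,-1.5],"spin":0},{"xyz":[0,0,-3],"spin":0},{"xyz":[0,0,-6],"spin":0},{"xyz":[0,0,-10],"spin":0},{"xyz":[0,0,-14],"spin":0},{"xyz":[0,0,-17],"spin":0},{"xyz":[0,0,-18.5],"spin":0},{"xyz":[0,0,-18.5],"spin":0},{"xyz":[0,0,-18.5],"spin":0}]'
```

```text
t: 14.7
ee_pos: [547.2, -209.2, 67.7]
orientation: [-3.096, -0.519, -0.011]
ft_force: [0.8, 1.0, -0.2]
width: 87.7
t 14.7 at [ 547.2 -209.2   67.7] yaw 19.03 -> xyz [-0.09, -0.1, 0.17] spin 0.0 tilt [ 0.006  0.003 -1.   ] w 87.7 F [ 0.8  1.  -0.2]
t: 15.3
ee_pos: [547.6, -209.2, 68.1]
orientation: [-3.097, -0.519, -0.012]
ft_force: [-0.8, 1.9, 4.8]
width: 59.5
t: 16.3
ee_pos: [545.9, -209.7, 253.4]
orientation: [-3.097, -0.519, -0.012]
ft_force: [-0.2, 0.8, -1.2]
width: 59.6
```

```bash
python3 -c "
from h import *
go(410,-150,250,10.05); go(420,-6.8,250,10.05); go(420,-6.8,225,10.05)"
```

```text
t 16.3 at [ 545.9 -209.7  253.4] yaw 19.03 -> xyz [-10.91, -10.07, 0.26] spin 9.0 tilt [ 0.007  0.003 -1.   ] w 59.6 F [-0.2  0.8 -1.2]
t 16.3 at [ 545.9 -209.7  253.4] yaw 19.03 -> xyz [-5.29, -23.28, 0.31] spin 9.0 tilt [ 0.007  0.003 -1.   ] w 59.6 F [-0.2  0.8 -1.2]
t 16.3 at [ 545.9 -209.7  253.4] yaw 19.03 -> xyz [-5.31, -23.28, 2.81] spin 9.0 tilt [ 0.007  0.003 -1.   ] w 59.6 F [-0.2  0.8 -1.2]
```

```bash
python3 -m inch '[{"xyz":[-3,-2.5,0],"spin":2},{"xyz":[-6,-5,0],"spin":4},{"xyz":[-9,-8,0],"spin":6},{"xyz":[-10.9,-10,0],"spin":8},{"xyz":[-10.5,-13,0.2],"spin":9},{"xyz":[-8.5,-16,0.3],"spin":9},{"xyz":[-7,-19,1],"spin":9},{"xyz":[-5.8,-22,2],"spin":9},{"xyz":[-5.3,-23.3,2.8],"spin":9},{"xyz":[-5.3,-23.3,2.8],"spin":9},{"xyz":[-5.3,-23.3,2.8],"spin":9},{"xyz":[-5.3,-23.3,2.8],"spin":9}]'; python3 - <<'E'
from h import *
s=grab('side','side7.png'); go(420,-6.8,225,10.05)
cv2.imwrite('pics/c10.png',cv2.resize(s[120:220,195:315,::-1],(720,600),interpolation=2))
E
```

```text
t: 17.5
ee_pos: [420.0, -7.2, 225.0]
orientation: [-3.128, -0.273, -0.011]
ft_force: [0.4, 0.3, -0.7]
width: 59.7
t 17.6 at [420.2  -7.4 225.1] yaw 9.97 -> xyz [-0.01, -0.06, 0.01] spin -0.1 tilt [ 0.007  0.003 -1.   ] w 59.5 F [-0.3 -0.4 -1. ]
```

View pics/c10.png

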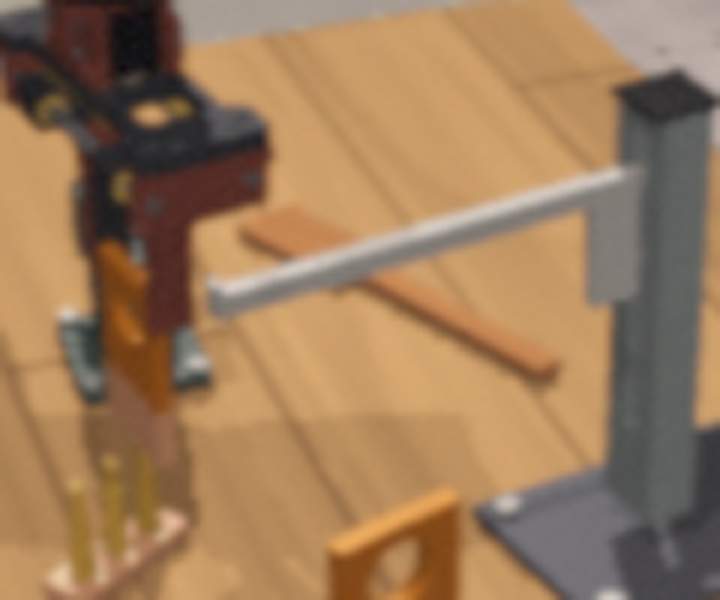

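The crop shows tile3 held upright before the tip: hole seen obliquely at (128,320), tip at (215,300). I check against projected positions.

```bash
python3 - <<'E'
from h import *
p,R,o=pose(); ux=R[:,0]; n=-R[:,1]
X=p+[0,0,15.1]
print('hole near-robot face',proj('side',[X-ux*4.5,X])[:].round(1).tolist(),'tile top corners',proj('side',[X+[0,0,24]-30*n-4.5*ux,X+[0,0,24]+30*n-4.5*ux,X+[0,0,24]-30*n+4.5*ux]).round(1).tolist())
a=np.radians(10.05); u2=np.array([np.cos(a),np.sin(a),0]); n2=np.array([-u2[1],u2[0],0]); S=np.array([703,43.4,245.])
print('tip top/bottom near', proj('side',[S-250*u2-5*n2+[0,0,6],S-250*u2-5*n2-[0,0,14]]).round(1).tolist())
s=load('side7.png').astype(float).mean(2)
for u in (230,231,232,233,235): print(u,'rows 160-178',s[160:179,u].astype(int).tolist())
E
```

```text
hole near-robot face [[216.6, 171.8], [218.0, 171.4]] tile top corners [[220.5, 169.1], [211.8, 160.3], [223.3, 168.2]]
tip top/bottom near [[230.0, 165.6], [230.3, 171.5]]
230 rows 160-178 [162, 160, 161, 159, 156, 160, 174, 176, 141, 118, 114, 114, 123, 139, 139, 127, 132, 139, 140]
231 rows 160-178 [162, 162, 161, 162, 161, 166, 179, 184, 156, 126, 116, 114, 119, 133, 134, 125, 134, 138, 141]
232 rows 160-178 [163, 163, 162, 160, 162, 165, 179, 195, 182, 143, 122, 119, 122, 130, 132, 128, 134, 140, 143]
233 rows 160-178 [162, 163, 163, 162, 161, 165, 184, 204, 193, 147, 122, 121, 123, 128, 129, 130, 138, 144, 147]
235 rows 160-178 [123, 144, 159, 163, 164, 171, 193, 203, 174, 134, 121, 126, 142, 149, 144, 138, 135, 136, 141]
```

```bash
python3 -c "
from h import *
go(619.3,28.6,224,10.05)"; python3 -m inch '[{"xyz":[1,-0.05,0.1],"spin":0},{"xyz":[2.5,-0.05,0.1],"spin":0},{"xyz":[4,-0.05,0.1],"spin":0},{"xyz":[5.5,-0.05,0.1],"spin":0},{"xyz":[6.5,-0.05,0.1],"spin":0},{"xyz":[6.5,-0.05,0.1],"spin":0}]';  python3 -c "
from h import *
go(619.3,28.6,224,10.05)"
```

```text
t 17.6 at [420.2  -7.4 225.1] yaw 9.97 -> xyz [20.23, -0.09, 0.27] spin -0.1 tilt [ 0.007  0.003 -1.   ] w 59.5 F [-0.3 -0.4 -1. ]
t: 18.15
ee_pos: [485.7, 4.7, 224.5]
orientation: [-3.128, -0.273, -0.012]
ft_force: [-0.2, 0.2, -0.9]
width: 59.8
t 18.1 at [485.7   4.7 224.5] yaw 9.99 -> xyz [13.57, -0.04, 0.16] spin -0.1 tilt [ 0.008  0.003 -1.   ] w 59.8 F [-0.2  0.2 -0.9]
```

```bash
python3 -m inch '[{"xyz":[2,0,0.05],"spin":0},{"xyz":[5,0,0.05],"spin":0},{"xyz":[8,0,0.1],"spin":0},{"xyz":[11,0,0.1],"spin":0},{"xyz":[13,0,0.15],"spin":0},{"xyz":[13.6,0,0.15],"spin":0},{"xyz":[13.6,0,0.15],"spin":0},{"xyz":[13.6,0,0.5],"spin":0},{"xyz":[13.6,0,0.8],"spin":0},{"xyz":[13.6,0,0.8],"spin":0}]';  python3 -c "
from h import *
go(619.3,28.6,215,10.05)"; python3 -m inch '[{"xyz":[0,0,0.1],"spin":0},{"xyz":[0,0,0.2],"spin":0},{"xyz":[0,0,0.2],"spin":0}]';  python3 -c "
from h import *
go(619.3,28.6,215,10.05)"
```

```text
t: 19.15
ee_pos: [618.6, 28.1, 217.1]
orientation: [-3.128, -0.273, -0.011]
ft_force: [0.3, -1.1, -0.6]
width: 59.6
t 19.1 at [618.6  28.1 217.1] yaw 9.98 -> xyz [0.08, -0.03, 0.21] spin -0.1 tilt [ 0.007  0.003 -1.   ] w 59.6 F [ 0.3 -1.1 -0.6]
t: 19.45
ee_pos: [618.4, 28.1, 215.0]
orientation: [-3.128, -0.273, -0.01]
ft_force: [-0.7, -0.1, -0.2]
width: 59.8
t 19.4 at [618.4  28.1 215. ] yaw 9.98 -> xyz [0.1, -0.03, 0.0] spin -0.1 tilt [ 0.006  0.003 -1.   ] w 59.8 F [-0.7 -0.1 -0.2]
```

```bash
python3 -m inch '[{"xyz":[0,0,0.1],"spin":0},{"xyz":[0,0,0.1],"spin":0}]'; python3 -m inch '[{"xyz":[0,0,0],"spin":0},{"xyz":[0,0,0],"spin":0},{"xyz":[0,0,0],"spin":0},{"xyz":[0,0,0],"spin":0},{"xyz":[0,0,0],"spin":0},{"xyz":[0,0,-1],"spin":0},{"xyz":[0,0,-3],"spin":0},{"xyz":[0,0,-6],"spin":0},{"xyz":[0,0,-10],"spin":0},{"xyz":[0,0,-12],"spin":0},{"xyz":[0,0,-12],"spin":0}]' 0; python3 -c "
from h import *
go(330,-520,300,18.35); print(ctrl.get_obs()['ft_force'])"
```

```text
t: 19.65
ee_pos: [618.5, 28.1, 214.1]
orientation: [-3.128, -0.273, -0.011]
ft_force: [-0.6, -0.5, -1.1]
width: 59.6
t: 20.75
ee_pos: [619.6, 27.8, 338.7]
orientation: [-3.128, -0.273, -0.022]
ft_force: [0.1, 0.5, 0.3]
width: 87.7
t 20.8 at [619.6  27.8 338.7] yaw 9.98 -> xyz [-38.07, 48.93, 3.31] spin -8.4 tilt [ 0.014  0.003 -1.   ] w 87.7 F [0.1 0.5 0.3]
[0.11158559 0.51481842 0.33027016]
```

```bash
python3 -m inch '[{"xyz":[-38,49,2],"spin":-1},{"xyz":[-38,49,2],"spin":-2},{"xyz":[-38,49,2],"spin":-3},{"xyz":[-38,49,2],"spin":-4},{"xyz":[-38,49,2],"spin":-5},{"xyz":[-38,49,2],"spin":-6},{"xyz":[-38,49,2],"spin":-7},{"xyz":[-38,49,2],"spin":-8},{"xyz":[-38,49,2],"spin":-8.4},{"xyz":[-38,49,2],"spin":-8.4},{"xyz":[-38,49,2],"spin":-8.4},{"xyz":[-38,49,2],"spin":-8.4},{"xyz":[-38,49,2],"spin":-8.4},{"xyz":[-38,49,2],"spin":-8.4}]'; python3 look.py B bar; python3 - <<'E'
from h import *
t=load('top_B.png'); s=load('side_B.png')
cv2.imwrite('pics/c11.png',np.hstack([cv2.resize(t[100:260,225:385,::-1],(480,480),interpolation=2),cv2.resize(s[120:220,210:310,::-1],(320,480),interpolation=2)]))
go(471,-229,170,19)
E
```

```text
t: 22.15
ee_pos: [328.9, -521.9, 311.5]
orientation: [-3.1, -0.496, -0.021]
ft_force: [-0.2, 1.3, -0.8]
width: 88.0
bar n 61 x 473.0 656.0 deg 10.02 y(500)=7.7 y(703)=43.5
blue px [347.4 216.2] c107 [ 470.5 -227.2] len 70.7 ang 109.8 ends [[460.2, -195.0], [480.9, -259.1]]
white px [357.9 239.2] c107 [ 400.7 -257.3] len 60.7 ang 109.7 ends [[391.1, -230.0], [408.7, -285.4]]
amber px [385.7 206.5] c107 [ 500.7 -346.3] len 30.2 ang 128.6 ends [[491.6, -336.9], [507.1, -356.9]]
t 22.2 at [ 330.6 -519.6  312.2] yaw 18.35 -> xyz [22.27, -23.16, 14.54] spin -0.7 tilt [ 0.013  0.005 -1.   ] w 87.7 F [-0.1  0.3 -0.1]
```

View pics/c11.png

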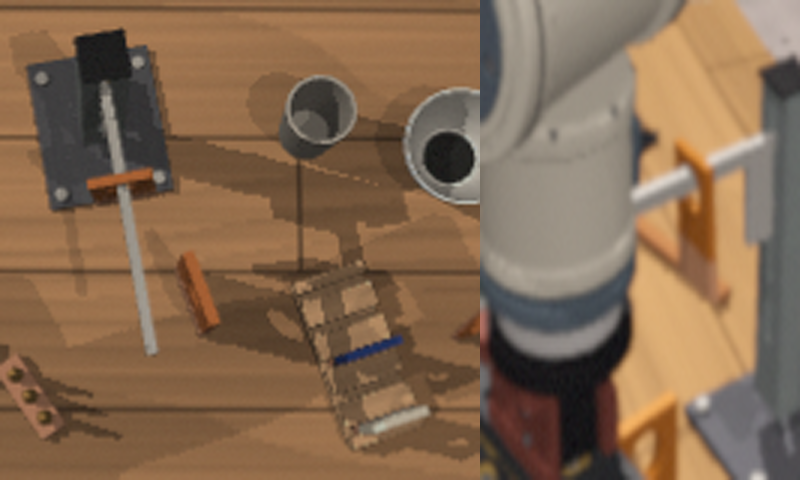

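Tile3 hangs squarely on the bar (top crop (120,180), side crop (695,200)); the rack is unmoved. Next is blue, tile2.

```bash
python3 -m inch '[{"xyz":[22.3,-23.1,10],"spin":-0.7},{"xyz":[22.3,-23.1,10],"spin":-0.7},{"xyz":[22.3,-23.1,10],"spin":-0.7},{"xyz":[22.3,-23.1,10],"spin":-0.7},{"xyz":[22.3,-23.1,10],"spin":-0.7},{"xyz":[22.3,-23.1,10],"spin":-0.7},{"xyz":[22.3,-23.1,10],"spin":-0.7},{"xyz":[22.3,-23.1,14.4],"spin":-0.7},{"xyz":[22.3,-23.1,14.4],"spin":-0.7},{"xyz":[22.3,-23.1,14.4],"spin":-0.7}]' 0; python3 -c "
from h import *
go(471.5,-230,67,19)"
```

```text
t: 23.25
ee_pos: [471.0, -228.1, 171.6]
orientation: [-3.094, -0.522, -0.02]
ft_force: [-0.4, -1.1, 0.3]
width: 87.9
t 23.2 at [ 471.  -228.1  171.6] yaw 19.15 -> xyz [-0.16, 0.21, 10.46] spin 0.2 tilt [ 0.012  0.006 -1.   ] w 87.9 F [-0.4 -1.1  0.3]
```

```bash
python3 -m inch '[{"xyz":[-0.1,0.2,3],"spin":0},{"xyz":[-0.1,0.2,6.5],"spin":0},{"xyz":[-0.15,0.2,9.5],"spin":0},{"xyz":[-0.15,0.2,10.5],"spin":0},{"xyz":[-0.15,0.2,10.5],"spin":0},{"xyz":[-0.15,0.2,10.5],"spin":0}]' 0; python3 -c "
from h import *
go(471.5,-230,67,19)"; python3 -m inch '[{"xyz":[0,0,0],"spin":0},{"xyz":[0,0,0],"spin":0},{"xyz":[0,0,0],"spin":0},{"xyz":[0,0,0],"spin":0},{"xyz":[0,0,0],"spin":0},{"xyz":[0,0,0],"spin":0}]' 1; python3 -m inch '[{"xyz":[0,0,-0.5],"spin":0},{"xyz":[0,0,-1.5],"spin":0},{"xyz":[0,0,-3],"spin":0},{"xyz":[0,0,-6],"spin":0},{"xyz":[0,0,-10],"spin":0},{"xyz":[0,0,-14],"spin":0},{"xyz":[0,0,-17],"spin":0},{"xyz":[0,0,-18.5],"spin":0},{"xyz":[0,0,-18.5],"spin":0},{"xyz":[0,0,-18.5],"spin":0}]'; python3 -c "
from h import *
go(390,-150,250,10.05); go(415,-7.5,225,10.05)"
```

```text
t: 23.85
ee_pos: [472.6, -230.7, 68.3]
orientation: [-3.096, -0.521, -0.023]
ft_force: [0.3, 0.4, 0.5]
width: 88.1
t 23.9 at [ 472.6 -230.7   68.3] yaw 19.12 -> xyz [-0.09, -0.1, 0.13] spin 0.1 tilt [ 0.014  0.005 -1.   ] w 88.1 F [0.3 0.4 0.5]
t: 24.45
ee_pos: [473.2, -231.0, 68.8]
orientation: [-3.096, -0.521, -0.024]
ft_force: [0.4, -0.4, 6.2]
width: 59.8
t: 25.45
ee_pos: [469.9, -231.5, 253.5]
orientation: [-3.096, -0.521, -0.024]
ft_force: [-0.8, 0.2, -1.8]
width: 59.7
t 25.4 at [ 469.9 -231.5  253.5] yaw 19.12 -> xyz [-4.89, -10.32, 0.27] spin 9.1 tilt [ 0.014  0.004 -1.   ] w 59.7 F [-0.8  0.2 -1.8]
t 25.4 at [ 469.9 -231.5  253.5] yaw 19.12 -> xyz [2.1, -22.96, 2.87] spin 9.1 tilt [ 0.014  0.004 -1.   ] w 59.7 F [-0.8  0.2 -1.8]
```

```bash
python3 -m inch '[{"xyz":[-1.5,-3,0],"spin":2},{"xyz":[-3,-6,0],"spin":4},{"xyz":[-4.8,-10.3,0],"spin":6},{"xyz":[-3.5,-13,0],"spin":8},{"xyz":[-2,-16,0.2],"spin":9.1},{"xyz":[-0.5,-19,1],"spin":9.1},{"xyz":[1,-21.5,2],"spin":9.1},{"xyz":[2.1,-23,2.9],"spin":9.1},{"xyz":[2.1,-23,2.9],"spin":9.1},{"xyz":[2.1,-23,2.9],"spin":9.1},{"xyz":[2.1,-23,2.9],"spin":9.1}]'; python3 -c "
from h import *
s=ctrl.get_image('side')
go(415,-7.4,225,10.05);go(566,19.4,225,10.05)"
```

```text
t: 26.55
ee_pos: [414.5, -7.8, 224.4]
orientation: [-3.127, -0.273, -0.022]
ft_force: [0.4, -0.1, 0.3]
width: 59.5
t 26.6 at [414.6  -7.9 224.6] yaw 9.97 -> xyz [0.05, -0.04, -0.04] spin -0.1 tilt [ 0.014  0.004 -1.   ] w 59.9 F [ 0.6 -0.3 -0.2]
t 26.6 at [414.6  -7.9 224.6] yaw 9.97 -> xyz [15.38, -0.06, 0.19] spin -0.1 tilt [ 0.014  0.004 -1.   ] w 59.9 F [ 0.6 -0.3 -0.2]
```

```bash
python3 -m inch '[{"xyz":[1,-0.05,0],"spin":0},{"xyz":[2.5,-0.05,0],"spin":0},{"xyz":[4,-0.05,0.05],"spin":0},{"xyz":[5.5,-0.05,0.05],"spin":0},{"xyz":[6.5,-0.05,0.1],"spin":0},{"xyz":[6.5,-0.05,0.1],"spin":0}]';  python3 -c "
from h import *
go(566,19.4,225,10.05)"
```

```text
t: 27.2
ee_pos: [480.1, 4.1, 224.4]
orientation: [-3.127, -0.273, -0.023]
ft_force: [-0.0, 0.0, -1.1]
width: 60.0
t 27.2 at [480.1   4.1 224.4] yaw 9.99 -> xyz [8.72, -0.01, 0.07] spin -0.1 tilt [ 0.014  0.004 -1.   ] w 60.0 F [-0.   0.  -1.1]
```

```bash
python3 -m inch '[{"xyz":[1.5,0,0],"spin":0},{"xyz":[4,0,0.05],"spin":0},{"xyz":[6.5,0,0.05],"spin":0},{"xyz":[8.2,0,0.1],"spin":0},{"xyz":[8.7,0,0.1],"spin":0},{"xyz":[8.7,0,0.1],"spin":0},{"xyz":[8.7,0,0.4],"spin":0},{"xyz":[8.7,0,0.7],"spin":0},{"xyz":[8.7,0,0.9],"spin":0},{"xyz":[8.7,0,1.0],"spin":0},{"xyz":[8.7,0,1.1],"spin":0},{"xyz":[8.7,0,1.1],"spin":0}]';  python3 -c "
from h import *
go(566,19.4,214,10.05)"
```

```text
t: 28.4
ee_pos: [565.9, 19.3, 214.6]
orientation: [-3.127, -0.273, -0.023]
ft_force: [-0.0, 0.6, -1.1]
width: 59.5
t 28.4 at [565.9  19.3 214.6] yaw 9.99 -> xyz [0.02, -0.01, 0.06] spin -0.1 tilt [ 0.014  0.004 -1.   ] w 59.5 F [-0.   0.6 -1.1]
```

```bash
python3 -m inch '[{"xyz":[0,0,0.1],"spin":0},{"xyz":[0,0,0.2],"spin":0},{"xyz":[0,0,0.2],"spin":0}]';  python3 -m inch '[{"xyz":[0,0,0],"spin":0},{"xyz":[0,0,0],"spin":0},{"xyz":[0,0,0],"spin":0},{"xyz":[0,0,0],"spin":0},{"xyz":[0,0,0],"spin":0},{"xyz":[0,0,-1],"spin":0},{"xyz":[0,0,-3],"spin":0},{"xyz":[0,0,-6],"spin":0},{"xyz":[0,0,-10],"spin":0},{"xyz":[0,0,-12],"spin":0},{"xyz":[0,0,-12],"spin":0}]' 0; python3 -c "
from h import *
go(330,-520,300,18.35)"
```

```text
t: 28.7
ee_pos: [566.0, 19.3, 212.8]
orientation: [-3.127, -0.273, -0.023]
ft_force: [-0.6, 0.1, 1.2]
width: 59.6
t: 29.8
ee_pos: [566.1, 18.8, 337.0]
orientation: [-3.127, -0.273, -0.035]
ft_force: [0.1, 0.2, -0.3]
width: 87.7
t 29.8 at [566.1  18.8 337. ] yaw 9.99 -> xyz [-32.68, 48.97, 2.96] spin -8.4 tilt [ 0.022  0.004 -1.   ] w 87.7 F [ 0.1  0.2 -0.3]
```

```bash
python3 -m inch '[{"xyz":[-32.7,49,1.5],"spin":-1},{"xyz":[-32.7,49,1.5],"spin":-2},{"xyz":[-32.7,49,1.5],"spin":-3},{"xyz":[-32.7,49,1.5],"spin":-4},{"xyz":[-32.7,49,1.5],"spin":-5},{"xyz":[-32.7,49,1.5],"spin":-6},{"xyz":[-32.7,49,1.5],"spin":-7},{"xyz":[-32.7,49,1.5],"spin":-8},{"xyz":[-32.7,49,1.5],"spin":-8.4},{"xyz":[-32.7,49,1.5],"spin":-8.4},{"xyz":[-32.7,49,1.5],"spin":-8.4},{"xyz":[-32.7,49,1.5],"spin":-8.4},{"xyz":[-32.7,49,1.5],"spin":-8.4},{"xyz":[-32.7,49,1.5],"spin":-8.4}]'; python3 look.py C bar; python3 - <<'E'
from h import *
t=load('top_C.png')
for nm,lo,hi in (('blue',(105,100,40),(125,255,255)),('amber',(5,150,110),(18,255,255))):
    k=blob(t,lo,hi,(240,140,283,205)); r=cv2.minAreaRect(k); P=plane('top',cv2.boxPoints(r),254); print('hung',nm,np.round(r[0],1),P.mean(0).round(1),max(r[1]))
go(401.5,-257.5,170,19)
E
```

```text
t: 31.2
ee_pos: [328.7, -520.2, 313.0]
orientation: [-3.098, -0.499, -0.034]
ft_force: [0.6, -0.1, -0.1]
width: 87.8
bar n 56 x 473.0 656.0 deg 9.99 y(500)=7.8 y(703)=43.6
blue none
white px [357.8 239.2] c107 [ 400.6 -257.2] len 60.9 ang 109.7 ends [[390.8, -230.0], [408.7, -285.4]]
amber px [385.7 206.5] c107 [ 500.7 -346.3] len 30.2 ang 128.6 ends [[491.6, -336.9], [507.1, -356.9]]
hung blue [268.2 179. ] [559.3  19.4 254. ] 21.554859161376953
hung amber [264.4 159.2] [613.6  29.5 254. ] 21.622085571289062
t 31.3 at [ 329.7 -519.2  313.9] yaw 18.42 -> xyz [14.76, -22.58, 14.69] spin -0.6 tilt [ 0.021  0.006 -1.   ] w 87.5 F [0.6 0.3 0.5]
```

```bash
python3 -m inch '[{"xyz":[14.8,-22.5,10],"spin":-0.6},{"xyz":[14.8,-22.5,10],"spin":-0.6},{"xyz":[14.8,-22.5,10],"spin":-0.6},{"xyz":[14.8,-22.5,10],"spin":-0.6},{"xyz":[14.8,-22.5,10],"spin":-0.6},{"xyz":[14.8,-22.5,10],"spin":-0.6},{"xyz":[14.8,-22.5,14.6],"spin":-0.6},{"xyz":[14.8,-22.5,14.6],"spin":-0.6},{"xyz":[14.8,-22.5,14.6],"spin":-0.6}]' 0; python3 -c "
from h import *
go(401.5,-257.5,67,19)"
```

```text
t: 32.2
ee_pos: [402.0, -257.2, 171.2]
orientation: [-3.095, -0.521, -0.033]
ft_force: [-0.2, -0.4, 0.2]
width: 88.1
t 32.2 at [ 402.  -257.2  171.2] yaw 19.11 -> xyz [-0.28, 0.01, 10.42] spin 0.1 tilt [ 0.02   0.007 -1.   ] w 88.1 F [-0.2 -0.4  0.2]
```

```bash
python3 -m inch '[{"xyz":[-0.1,0,3],"spin":0},{"xyz":[-0.2,0,6.5],"spin":0},{"xyz":[-0.3,0,9.5],"spin":0},{"xyz":[-0.3,0,10.4],"spin":0},{"xyz":[-0.3,0,10.4],"spin":0},{"xyz":[-0.3,0,10.4],"spin":0}]' 0; python3 -c "
from h import *
go(401.5,-257.5,67,19)"; python3 -m inch '[{"xyz":[0,0,0],"spin":0},{"xyz":[0,0,0],"spin":0},{"xyz":[0,0,0],"spin":0},{"xyz":[0,0,0],"spin":0},{"xyz":[0,0,0],"spin":0},{"xyz":[0,0,0],"spin":0}]' 1; python3 -m inch '[{"xyz":[0,0,-0.5],"spin":0},{"xyz":[0,0,-1.5],"spin":0},{"xyz":[0.05,0,-3],"spin":0},{"xyz":[0.1,0,-6],"spin":0},{"xyz":[0.2,0,-10],"spin":0},{"xyz":[0.3,0,-14],"spin":0},{"xyz":[0.3,0,-17],"spin":0},{"xyz":[0.3,0,-18.5],"spin":0},{"xyz":[0.3,0,-18.5],"spin":0},{"xyz":[0.3,0,-18.5],"spin":0}]'; python3 -c "
from h import *
go(385,-150,250,10.05); go(415,-7.4,225,10.05)"
```

```text
t: 32.8
ee_pos: [402.4, -258.5, 68.8]
orientation: [-3.096, -0.521, -0.035]
ft_force: [-1.2, 0.1, -0.5]
width: 88.1
t 32.8 at [ 402.4 -258.5   68.8] yaw 19.09 -> xyz [-0.05, -0.13, 0.18] spin 0.1 tilt [ 0.022  0.005 -1.   ] w 88.1 F [-1.2  0.1 -0.5]
t: 33.4
ee_pos: [402.7, -258.7, 69.3]
orientation: [-3.097, -0.521, -0.036]
ft_force: [-0.9, 1.3, 6.5]
width: 59.6
t: 34.4
ee_pos: [401.0, -258.3, 254.1]
orientation: [-3.097, -0.521, -0.036]
ft_force: [0.2, 0.6, -0.5]
width: 59.8
t 34.4 at [ 401.  -258.3  254.1] yaw 19.09 -> xyz [2.02, -10.76, 0.43] spin 9.0 tilt [ 0.023  0.005 -1.   ] w 59.8 F [ 0.2  0.6 -0.5]
t 34.4 at [ 401.  -258.3  254.1] yaw 19.09 -> xyz [9.46, -23.26, 3.07] spin 9.0 tilt [ 0.023  0.005 -1.   ] w 59.8 F [ 0.2  0.6 -0.5]
```

```bash
python3 -m inch '[{"xyz":[0.5,-3,0],"spin":2},{"xyz":[1,-6,0.2],"spin":4},{"xyz":[2,-10.5,0.3],"spin":6},{"xyz":[4,-13,0.3],"spin":8},{"xyz":[5.5,-16,0.5],"spin":9},{"xyz":[7,-19,1.2],"spin":9},{"xyz":[8.5,-21.5,2.2],"spin":9},{"xyz":[9.5,-23.3,3.1],"spin":9},{"xyz":[9.5,-23.3,3.1],"spin":9},{"xyz":[9.5,-23.3,3.1],"spin":9},{"xyz":[9.5,-23.3,3.1],"spin":9}]'; python3 - <<'E'
from h import *
s=grab('side','side8.png')
go(415,-7.4,225,10.05);go(516,10.5,225,10.05)
cv2.imwrite('pics/c12.png',cv2.resize(s[120:220,195:315,::-1],(720,600),interpolation=2))
E
```

```text
t: 35.5
ee_pos: [414.9, -7.6, 224.4]
orientation: [-3.127, -0.275, -0.035]
ft_force: [-0.1, 0.4, -0.9]
width: 59.7
t 35.5 at [415.1  -7.7 224.6] yaw 10.03 -> xyz [-0.0, -0.04, -0.04] spin -0.0 tilt [ 0.022  0.005 -1.   ] w 59.4 F [ 0.  -0.7 -0.4]
t 35.5 at [415.1  -7.7 224.6] yaw 10.03 -> xyz [10.25, -0.04, 0.2] spin -0.0 tilt [ 0.022  0.005 -1.   ] w 59.4 F [ 0.  -0.7 -0.4]
```

View pics/c12.png

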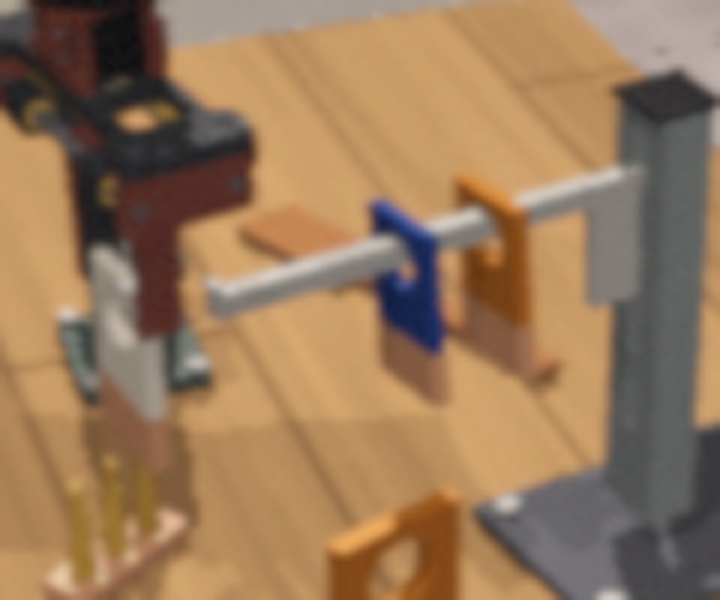

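Both hung tiles show upright on the bar (blue (410,290), amber (495,260)). The white tile at (130,330) is held level before the tip (215,300), as the first was. Thread it on.

```bash
python3 -m inch '[{"xyz":[1,-0.05,0],"spin":0},{"xyz":[2.5,-0.05,0.05],"spin":0},{"xyz":[4,-0.05,0.05],"spin":0},{"xyz":[5.5,-0.05,0.1],"spin":0},{"xyz":[6.5,-0.05,0.15],"spin":0},{"xyz":[6.5,-0.05,0.15],"spin":0}]';  python3 -c "
from h import *
go(516,10.6,225,10.05)"; python3 -m inch '[{"xyz":[1.5,0,0],"spin":0},{"xyz":[3,0,0.05],"spin":0},{"xyz":[3.7,0,0.1],"spin":0},{"xyz":[3.7,0,0.1],"spin":0},{"xyz":[3.7,0,0.4],"spin":0},{"xyz":[3.7,0,0.7],"spin":0},{"xyz":[3.7,0,0.9],"spin":0},{"xyz":[3.7,0,1.0],"spin":0},{"xyz":[3.7,0,1.1],"spin":0},{"xyz":[3.7,0,1.1],"spin":0}]';  python3 -c "
from h import *
go(516,10.6,213,10.05)"
```

```text
t: 36.15
ee_pos: [480.6, 4.3, 224.4]
orientation: [-3.127, -0.275, -0.036]
ft_force: [-0.4, -0.4, -1.4]
width: 59.7
t 36.1 at [480.6   4.3 224.4] yaw 10.05 -> xyz [3.6, 0.0, 0.02] spin 0.0 tilt [ 0.022  0.005 -1.   ] w 59.7 F [-0.4 -0.4 -1.4]
t: 37.15
ee_pos: [517.2, 10.8, 214.2]
orientation: [-3.127, -0.275, -0.036]
ft_force: [-1.4, -0.4, -1.5]
width: 59.5
t 37.1 at [517.2  10.8 214.2] yaw 10.05 -> xyz [-0.12, 0.0, 0.12] spin 0.0 tilt [ 0.022  0.005 -1.   ] w 59.5 F [-1.4 -0.4 -1.5]
```

```bash
python3 -m inch '[{"xyz":[0,0,0.1],"spin":0},{"xyz":[0,0,0.2],"spin":0},{"xyz":[0,0,0.2],"spin":0}]';  python3 -m inch '[{"xyz":[0,0,0],"spin":0},{"xyz":[0,0,0],"spin":0},{"xyz":[0,0,0],"spin":0},{"xyz":[0,0,0],"spin":0},{"xyz":[0,0,0],"spin":0},{"xyz":[0,0,-1],"spin":0},{"xyz":[0,0,-3],"spin":0},{"xyz":[0,0,-6],"spin":0},{"xyz":[0,0,-10],"spin":0},{"xyz":[0,0,-12],"spin":0},{"xyz":[0,0,-12],"spin":0}]' 0; python3 -c "
from h import *
go(230,-560,320,18.35)"
```

```text
t: 37.45
ee_pos: [517.3, 10.9, 212.2]
orientation: [-3.127, -0.275, -0.036]
ft_force: [-0.0, 0.0, -0.3]
width: 59.8
t: 38.55
ee_pos: [516.4, 10.3, 336.2]
orientation: [-3.127, -0.275, -0.047]
ft_force: [0.3, -0.5, -0.2]
width: 88.0
t 38.5 at [516.4  10.3 336.2] yaw 10.06 -> xyz [-38.19, 51.15, 0.51] spin -8.3 tilt [ 0.03   0.005 -1.   ] w 88.0 F [ 0.3 -0.5 -0.2]
```

```bash
python3 -m inch '[{"xyz":[-41,54,0],"spin":-1},{"xyz":[-41,54,0],"spin":-2},{"xyz":[-41,54,0],"spin":-3},{"xyz":[-41,54,0],"spin":-4},{"xyz":[-41,54,0],"spin":-5},{"xyz":[-41,54,0],"spin":-6},{"xyz":[-41,54,0],"spin":-7},{"xyz":[-41,54,0],"spin":-8},{"xyz":[-41,54,0],"spin":-8.3},{"xyz":[-41,54,0],"spin":-8.3},{"xyz":[-41,54,0],"spin":-8.3},{"xyz":[-41,54,0],"spin":-8.3},{"xyz":[-41,54,0],"spin":-8.3},{"xyz":[-41,54,0],"spin":-8.3},{"xyz":[-41,54,0],"spin":-8.3},{"xyz":[-41,54,0],"spin":-8.3},{"xyz":[-41,54,0],"spin":-8.3}]'; python3 look.py D bar; python3 - <<'E'
from h import *
t=load('top_D.png'); s=load('side_D.png')
for nm,lo,hi in (('blue',(105,100,40),(125,255,255)),('amber',(5,150,110),(18,255,255))):
    k=blob(t,lo,hi,(240,140,283,205)); r=cv2.minAreaRect(k); P=plane('top',cv2.boxPoints(r),254); print('hung',nm,np.round(r[0],1),P.mean(0).round(1))
a=np.radians(10.0); ux=np.array([np.cos(a),np.sin(a),0]); n=np.array([-ux[1],ux[0],0]); o=np.array([703,43.5,245.]); g=s.astype(float).mean(2)
for d in (220,160,110,55,40):
    X=o-ux*d; P=proj('side',[X-5*n,X-5*n-[0,0,14]]); u=int(round(P[0,0])); v=int(P[0,1])-6
    print(d,P.round(1).tolist(),'from',v,g[v:v+14,u].astype(int).tolist())
# bystanders moved? compare with first pictures
t0=load('top0.png').astype(int); D=abs(t.astype(int)-t0).max(2)
for nm,(x0,y0,x1,y1) in dict(tumbler=(315,120,348,155),sieve=(355,125,418,175),paddle=(122,135,210,180),cones=(220,215,250,250)).items(): print(nm,'diff>60 px:',int((D[y0:y1,x0:x1]>60).sum()))
cv2.imwrite('pics/c13.png',np.hstack([cv2.resize(t[100:260,225:385,::-1],(400,400),interpolation=2),cv2.resize(s[120:220,210:310,::-1],(400,400),interpolation=2)]))
print(ctrl.get_obs()['ee_pos'])
E
```

```text
t: 40.25
ee_pos: [207.7, -591.7, 323.6]
orientation: [-3.099, -0.502, -0.047]
ft_force: [-0.6, -0.3, 0.4]
width: 88.0
bar n 48 x 473.0 656.0 deg 9.90 y(500)=8.1 y(703)=43.5
blue none
white none
amber px [385.7 206.4] c107 [ 500.7 -346.1] len 32.3 ang 127.4 ends [[491.7, -335.4], [506.9, -357.1]]
hung blue [268.1 179.1] [559.   19.6 254. ]
hung amber [264.4 159.4] [613.2  29.6 254. ]
220 [[239.1, 164.8], [239.3, 168.9]] from 158 [143, 137, 116, 101, 125, 156, 181, 207, 209, 174, 137, 130, 139, 156]
160 [[256.9, 159.9], [256.9, 163.9]] from 153 [143, 114, 89, 82, 84, 98, 156, 204, 196, 155, 128, 125, 112, 87]
110 [[271.2, 155.9], [271.1, 159.9]] from 149 [142, 117, 99, 99, 102, 121, 169, 201, 186, 145, 127, 125, 125, 128]
55 [[286.4, 151.6], [286.3, 155.6]] from 145 [164, 165, 163, 163, 164, 176, 199, 200, 167, 135, 131, 142, 159, 163]
40 [[290.5, 150.5], [290.4, 154.5]] from 144 [138, 143, 152, 161, 167, 182, 201, 194, 155, 128, 130, 146, 159, 165]
tumbler diff>60 px: 0
sieve diff>60 px: 0
paddle diff>60 px: 1
cones diff>60 px: 0
[ 207.97025557 -591.83866516  324.29575131]
```

View pics/c13.png

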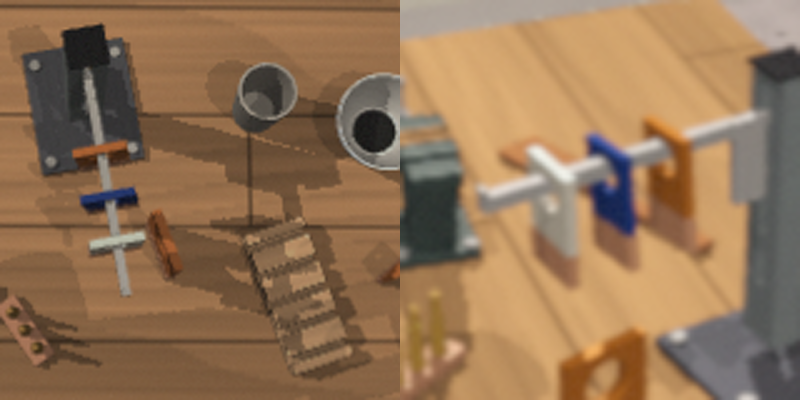

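The final picture shows all three tiles hanging upright (white (555,200), blue (612,180), amber (670,170) in the side half), the rack empty and the bracket home. The arm is well clear. I hand in the job.

```bash
python3 -c "
from h import *
print(ctrl.close_job())"
```

```text
the job is handed in; nothing more can be done
None
```

I took the bracket out of the vise, hooked it into the top two slots, and pressed it down until 19 N gave no further travel. The three tiles present now hang on it: amber (tile3, the middle-sized one), blue (tile2) and white (tile4), about 86, 139 and 189 mm out. I handed the job in with about 40 s on the robot's clock and the arm well clear.

**Last checks:**
- **Tiles:** all three hang upright on the bar, the hung blue and amber tiles had not moved between the last two looks, and the rack is empty. The large and small amber look-alikes were left alone.
- **Bystanders:** the pictures from the start and the end show no change at the tumbler, sieve, cone pack and paddle.
- **Bracket heading:** the bar measures 9.9–10.05°, against about 10.3° for the upright.

**Not settled:**
- **Catch:** its joint cannot be read. I take it as locked because the bracket bottomed out at the home height.
- **Bracket height:** in the side picture the bar sits 1–2 pixels (about 4–6 mm) lower than the model predicts. The upright's own edges showed an offset of 0.5–1 pixel in that camera, so I put most of the gap down to calibration and about 0.01 rad of sag under the tiles. I did not resolve it to the 4 mm limit.
- **Tool tilt:** it crept up to 0.03 rad over the run, with no visible effect.

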